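Put the steel standard discs away in their lined case

ROBOT

A 6-joint arm with a two-finger parallel gripper is mounted at the origin on a cart in front of the work surface, level with it; the furniture and walls round the work are solid. World frame = base frame: x ahead of the robot, y to its left, z up, the work surface at z = 0. Lengths are in m, angles in rad, forces in N, time in s.
With the tool pointing down it reaches from about 0.375 to 0.9 m from the base axis. Payload 3.1 kg.
Tool frame: the origin (TCP) lies on the centre line of the jaws, within the pads' length; the fingertips stand 22 mm ahead of it and the grasp point (between the pads) lies 3 mm ahead of it; z points along the fingers, y is the line along which they close (so a half turn about z gives the same grasp; the last joint's range is limited). The gripper opens to 85 mm and grips with 20 to 120 N. Pads are 22 mm wide; open, the fingers measure 114 mm over their backs; the gripper's body (76 mm by 85 mm) begins 54 mm behind the grasp point. The pads swing forward as they close: fully open they stand 13 mm farther back than shut.
Start: joints at [-1.379, 0.527, 1.433, -0, 1.181, -0.178], TCP at [0.226, -0.582, 0.253] pointing down, gripper open.
Joint ranges: [-3.08, 3.08], [-0.75, 2.2], [0.22, 2.44], [-1.43, 4.57], [0, 2.65], [-2.85, 2.85]. Speed limits (rad/s): [2.79, 2.79, 3.14, 3.14, 3.14, 3.14].

INTERFACE

Orientations are given as a unit quaternion [x, y, z, w].
In Python, from station import manip gives the robot as it stands.
- The arm moves only by the shell command python3 drive.py 'ROWS' [FORCE]. ROWS is rows parted by semicolons, their numbers by spaces, 1 to 20 of them, each of 5 numbers: dx, dy, dz in m, then a turn about the tool's z in rad, then the opening from 0.0 (shut) to 1.0 (fully open); each row is the pose to reach, as a shift and turn from the pose commanded when the command began, along the tool's axes at that moment; what a row does not reach only later rows make up. A row lasts 1/10 s, in which the tool goes at most 0.05 m and 0.15 rad, less where a joint would pass 70% of its speed; a pose out of reach is approached as far as the arm can. The fingers move at their own pace and stop on an object; FORCE is the grip in N (left out, the last holds). Time passes only in rows, so rows that do not move let the fingers close. It prints the time, the measured TCP pose, the force, the opening and the grip force at its end.
- manip.sense(): the state, without advancing time (a new reading comes with each control period).
- manip.snapshot(name): name is "scene" or "top"; returns a dict with "pixels" (384x512x3 uint8, red, green, blue), "range_z" (384x512 float32, m along the optical axis (not along the pixel's ray), 0 where there is no reading), "fov_y" (degrees; the focal length in pixels is half the picture's height over the tangent of half this angle, whatever the lens; pixels are square), "cx", "cy" (the principal point, pixels), "R" (3x3) and "t" (3): a world point X has camera coordinates R X + t. Camera axes: x right, y down, z forward; pixel columns grow to the right and rows downward; lengths in m; the calibration is good to about 2 mm. A picture is of the moment at which its call begins.
- manip.sign_off(): hands the job in; it is judged then, once.
The state is a dict: "t": time; "q": joint angles; "qd": joint speeds; "tau": joint torques, N m; "tcp_pos": TCP position; "tool_rot": TCP orientation; "force": force on the tool from outside, world axes, zero at the start; "ft_torque": the same for the moment, N m; "finger_gap": opening from 0.0 (shut) to 1.0 (fully open); "gripper_force": force on a finger pad.
Only numpy, scipy, OpenCV 4.12 (cv2) and the standard library are available. Lean on these libraries where they do the work, as an engineer would, in place of code of your own. Each camera call takes 0.05 s, during which the arm holds its last target. There are 200 camera calls.

TASK

The thin steel standard discs lie loose in the white sorting tray; put every one away in its lined metal case. Tip the case's loose lid up by the lug at its end, lift it off and lay it flat on the bench; then lift the tray's rear grip so that the tray tips on its nose and the discs slide down until one lies in the notched pick-up corner, let the tray down level, take that disc and lay it flat on the case floor, and tip again for the next until the tray is empty (the polished faces scratch, so no disc may lie on another). Finally seat the lid back on the case with the lug at the end where it was, leave the tray standing level on its feet, and leave the other things on the bench alone.

Things in the scene. Friction and masses are not known exactly. Their poses are not given: they have to be found in the camera images.
- case: lined metal case, bare aluminium with a grey felt lining, fixed to the bench: outside 104 mm along its x, 168 mm along its y, 26 mm high; walls 4 mm; inside 96 x 160 mm. Origin: centre of its underside, on the bench. The bench's front edge is at world x = 0.38 m, and the bench is clear for 250 mm beyond the case's -y end.
- case_floor (a point): centre of the case's lined inner floor, 6 mm above the bench; axes as the case. There is room for four discs in a row along y (40 mm apart, for example), with 32 mm left beside each of them on either side in x.
- case_rim (a point): centre of the case's mouth, level with the top of its walls, 26 mm above the bench; axes as the case.
- case_heel (a point): middle of the top of the case's +y end wall (0, +84, 26 mm in the case's frame), on which the lid's far end rests.
- lid: loose aluminium lid, 130 g: plate 108 mm (x) by 172 mm (y), 4 mm thick; ribs 5 mm deep under it (90 x 154 mm overall) drop inside the case's mouth with 3 mm of play each way; on the bench the plate lies 5 mm up. Origin: centre of the plate's underside; z up. It starts seated: origin at case_rim, axes along the case's (lug at the case's -y end).
- lid_lug (a point): grip point of the lid's lug: a black upright block, 12 mm thick in the lid's x, 30 mm long in its y, its top 35 mm above the plate's underside; this point is 69 mm from the lid's centre towards its -y end and 26 mm above the plate's underside. Grip it across its 12 mm from above.
- lid_heel (a point): middle of the lid's lower edge at the end away from the lug (0, +84, 0 mm in the lid's frame): the edge on which it tips.
- tray: white loose sorting tray, 300 g, on rubber feet: long axis x, nose at +x; floor 12 mm and wall tops 20 mm above the bench. Inside 58 mm wide (y) from the rear wall at x = -80 mm to x = +80 mm, narrowing to 38 mm at x = +100 mm; then finger cut-outs 26 mm long on both sides, and two 45 degree walls that make a 90 degree corner. Origin: level with the underside of the feet, on the long axis; z up.
- tray_corner (a point): where the middle of a disc's underside lies when it sits in the pick-up corner: on the tray's long axis, 116 mm ahead of the tray's origin, at floor height (12 mm). Here the disc overhangs a 20 mm wide tongue by 6 mm at either side and can be gripped across its 32 mm in the tray's y; the space beside the tongue is open down to the bench.
- tray_handle (a point): grip point of the tray's upright rear grip: a white block 12 mm thick in the tray's y, 34 mm long in its x, its top 38 mm above the bench; this point is 100.5 mm behind the tray's origin on the long axis, 28 mm above the bench.
- tray_pivot (a point): middle of the front lower edge of the foot under the nose, 133 mm ahead of the tray's origin, at bench height: the edge on which the tray tips when its rear grip is lifted. On the slick floor a disc begins to slide at 9 to 14 degrees; about 23 degrees brings all of them down to the corner, one behind the other.
- disc_1: bare steel disc, 32 mm across, 4 mm thick, 25 g, lying loose in the tray. Origin: centre of its underside; z up (either face serves). Three or all four of the discs are there.
- disc_2: bare steel disc, 32 mm across, 4 mm thick, 25 g, lying loose in the tray. Origin: centre of its underside; z up (either face serves). Three or all four of the discs are there.
- disc_3: bare steel disc, 32 mm across, 4 mm thick, 25 g, lying loose in the tray. Origin: centre of its underside; z up (either face serves). Three or all four of the discs are there.
- disc_4: bare steel disc, 32 mm across, 4 mm thick, 25 g, lying loose in the tray. Origin: centre of its underside; z up (either face serves). Three or all four of the discs are there.
- vial: small clear screw-capped vial, 24 mm across, 50 mm high; a bystander, to be left alone. Origin: centre of its underside.
- vial_amber: amber screw-capped vial, 30 mm across, 64 mm high; a bystander, to be left alone. Origin: centre of its underside.
- ring_large: bare metal ring, 51 mm across, 13 mm high; a bystander, to be left alone. Origin: centre of its underside.
- ring_small: bare metal ring, 40 mm across, 12 mm high; a bystander, to be left alone. Origin: centre of its underside.
- tape: roll of masking tape, 96 mm across, 25 mm high; a bystander, to be left alone. Origin: centre of its underside.

How it is judged:
On the way, in this order (a step that is already met when the one before it is completed fails the run):
1. the lid is tipped up by its lug, its other end still on the case (angle between lid's own z axis and vertical above 0.15 rad and distance between lid_heel and case_heel below 0.025 m), for 0.1 s.
2. the lid lies flat on the bench beside the case, let go (angle between lid's own z axis and vertical below 0.05 rad and height (world z) of lid below 0.01 m and horizontal distance between lid and case above 0.1 m and contact force between the fingers and lid below 0.1 N and linear speed of lid below 0.02 m/s), for 0.2 s.
3. the tray is tipped on its nose by its rear grip (angle between tray's own z axis and vertical above 0.15 rad and height (world z) of tray_pivot below 0.015 m), for 0.2 s.
4. the tray stands level again, let go, with a disc in its pick-up corner (angle between tray's own z axis and vertical below 0.04 rad and height (world z) of tray below 0.004 m and contact force between the fingers and tray below 0.1 N and distance between any of disc_1, disc_2, disc_3, disc_4 and tray_corner below 0.008 m), for 0.2 s.
5. every disc lies flat on the case floor, none on another, let go (x of disc_1 in the frame of case_floor between -0.034 and 0.034 m and y of disc_1 in the frame of case_floor between -0.066 and 0.066 m and height (world z) of disc_1 between 0.004 and 0.0085 m and angle between each of disc_1, disc_2, disc_3, disc_4's own z axis and vertical below 0.08 rad and x of disc_2 in the frame of case_floor between -0.034 and 0.034 m and y of disc_2 in the frame of case_floor between -0.066 and 0.066 m and height (world z) of disc_2 between 0.004 and 0.0085 m and x of disc_3 in the frame of case_floor between -0.034 and 0.034 m and y of disc_3 in the frame of case_floor between -0.066 and 0.066 m and height (world z) of disc_3 between 0.004 and 0.0085 m and x of disc_4 in the frame of case_floor between -0.034 and 0.034 m and y of disc_4 in the frame of case_floor between -0.066 and 0.066 m and height (world z) of disc_4 between 0.004 and 0.0085 m and linear speed of each of disc_1, disc_2, disc_3, disc_4 below 0.02 m/s and contact force between the fingers and disc_1 below 0.1 N and contact force between the fingers and disc_2 below 0.1 N and contact force between the fingers and disc_3 below 0.1 N and contact force between the fingers and disc_4 below 0.1 N), for 0.2 s.
At the end, for the whole second after the job is handed in: Every disc present lies flat on the case floor (tilt under 0.08 rad, none on another); the lid is seated on the rim (centre within 6 mm, not more than 3 mm up, level, turned less than 0.06 rad, lug at the case's -y end); the tray stands level on the bench; all at rest (x of disc_1 in the frame of case_floor between -0.034 and 0.034 m and y of disc_1 in the frame of case_floor between -0.066 and 0.066 m and height (world z) of disc_1 between 0.004 and 0.0085 m and angle between each of disc_1, disc_2, disc_3, disc_4's own z axis and vertical below 0.08 rad and x of disc_2 in the frame of case_floor between -0.034 and 0.034 m and y of disc_2 in the frame of case_floor between -0.066 and 0.066 m and height (world z) of disc_2 between 0.004 and 0.0085 m and x of disc_3 in the frame of case_floor between -0.034 and 0.034 m and y of disc_3 in the frame of case_floor between -0.066 and 0.066 m and height (world z) of disc_3 between 0.004 and 0.0085 m and x of disc_4 in the frame of case_floor between -0.034 and 0.034 m and y of disc_4 in the frame of case_floor between -0.066 and 0.066 m and height (world z) of disc_4 between 0.004 and 0.0085 m and linear speed of each of disc_1, disc_2, disc_3, disc_4, lid, tray below 0.02 m/s and y of lid_lug in the frame of case_rim below -0.04 m and horizontal distance between lid and case_rim below 0.006 m and z of lid in the frame of case_rim below 0.003 m and angle between lid's own z axis and vertical below 0.03 rad and angle between the y axis of lid and the y axis of case, either way round below 0.06 rad and angle between tray's own z axis and vertical below 0.04 rad and height (world z) of tray below 0.004 m); the robot touches nothing.
It fails at once if a bystander is moved by more than 3 cm (distance of any of vial, vial_amber, ring_large, ring_small, tape from where it was at the start of the episode above 0.03 m).
Of disc_1, disc_2, disc_3, disc_4 only 3 to 4 are there at a start; the rules pass over those that are not, and their reading is None.
At some moment in a run one of disc_1, disc_2, disc_3, disc_4, lid may be knocked a few centimetres aside while the robot is not near it.
It also fails if it takes over 210 s, if anything falls off the work surface, if the arm or the gripper's body presses on something with over 40 N, if the wrist force passes 120 N, or if a joint passes its speed limit or range.

## Working session

There is one attempt and no reset: what is moved stays moved. The work goes in short steps, Python scripts to look and compute and a shell command to move; the robot and the scene stay as the last step left them, time stands still between calls to the robot, and variables do not carry over. Pictures are saved under pics/ and viewed, at most 14 in all, crops included, and the job is handed in when it is done.

```bash
ls; mkdir -p pics
cat > h.py <<'E'
import numpy as np, cv2
from station import manip
def snap(n):
    s=manip.snapshot(n); s['f']=s['pixels'].shape[0]/2/np.tan(np.radians(s['fov_y'])/2); s['R']=np.array(s['R']); s['t']=np.array(s['t']); return s
def save(s,name,crop=None,k=1):
    im=s['pixels'][:,:,::-1]
    if crop: r0,r1,c0,c1=crop; im=im[r0:r1,c0:c1]
    cv2.imwrite('pics/'+name+'.png',cv2.resize(im,None,fx=k,fy=k,interpolation=cv2.INTER_CUBIC))
def ray(s,u,v):
    d=s['R'].T@np.array([(u-s['cx'])/s['f'],(v-s['cy'])/s['f'],1]); return -s['R'].T@s['t'],d
def onplane(s,u,v,z):
    o,d=ray(s,u,v); return o+d*(z-o[2])/d[2]
def proj(s,X):
    c=s['R']@np.array(X)+s['t']; return s['cx']+s['f']*c[0]/c[2], s['cy']+s['f']*c[1]/c[2]
def cloud(s):
    z=s['range_z']; v,u=np.mgrid[:z.shape[0],:z.shape[1]]
    c=np.stack([(u-s['cx'])/s['f']*z,(v-s['cy'])/s['f']*z,z],-1)
    return (c-s['t'])@s['R']
E
python3 - <<'E'
from h import *
for n in('scene','top'):
    s=snap(n); save(s,n+'0',k=1.5); print(n,s['fov_y'],s['cx'],s['cy'],-s['R'].T@s['t'],s['R'][2], (s['range_z']>0).mean())
print(manip.sense())
E
```

```text
drive.py
pics
station.py
scene 45.28816180806691 258.70277987340455 189.2518033770938 [-0.34604333 -1.00750642  0.76207859] [ 0.61702557  0.62773305 -0.47458473] 0.9961751302083334
top 49.18331589531351 254.80489719337922 182.75755070049414 [ 0.31141869 -0.10523339  1.74777024] [ 0.11976791 -0.00302579 -0.99279731] 0.9960225423177084
{'t': 0.1, 'q': array([-1.37852945e+00,  5.28408084e-01,  1.43377955e+00,  1.51926055e-05,
        1.18141609e+00, -1.78492890e-01]), 'qd': array([-0.00031567, -0.00092164, -0.00296027, -0.00065268,  0.00110036,
        0.00069981]), 'tau': array([-1.59030569e-04, -4.43303347e+01, -1.78586394e+01, -1.56500514e-04,
        3.84583545e-03,  1.43858796e-05]), 'tcp_pos': array([ 0.2263696 , -0.58191306,  0.2524083 ]), 'tool_rot': array([ 9.82866337e-01,  1.84316987e-01,  9.95711580e-08, -1.00555644e-03]), 'force': array([0.05163463, 0.04494679, 0.2271288 ]), 'ft_torque': array([ 0.02178249, -0.01150081,  0.00708653]), 'gripper_force': 0.0, 'finger_gap': 1.0043709298782377}
```

View pics/top0.png

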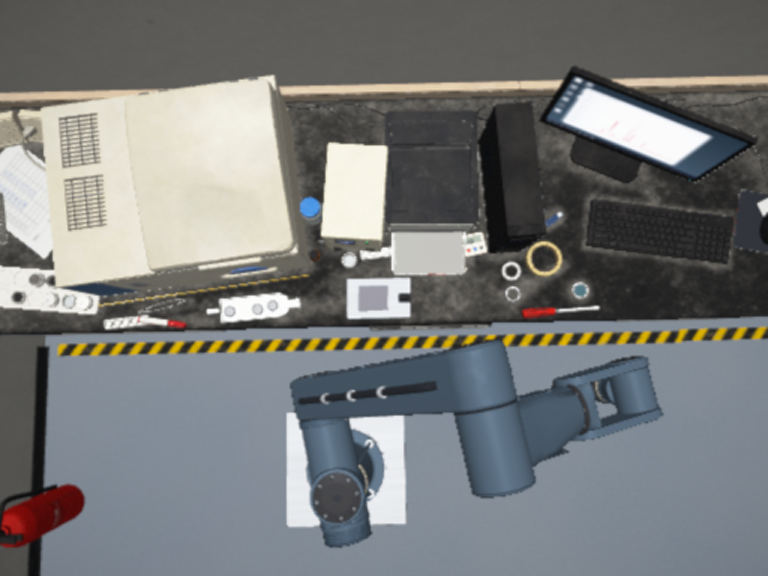

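View pics/scene0.png

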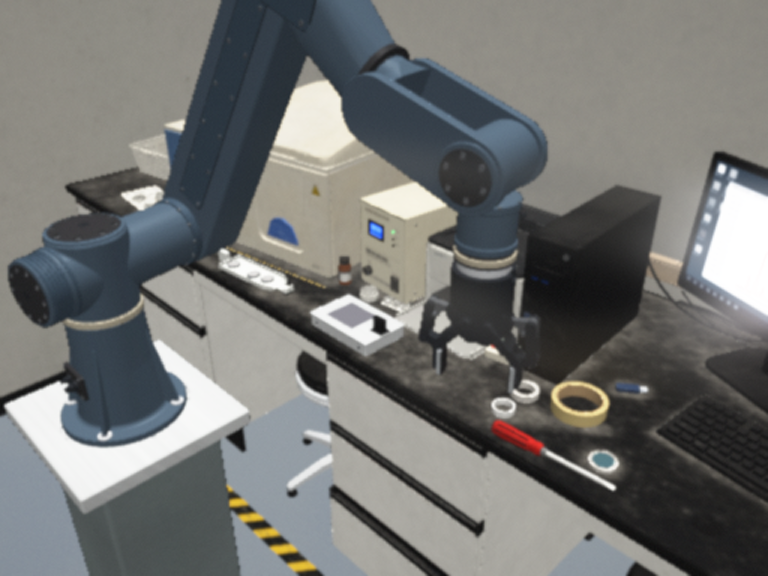

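The top view shows the case with its black lug at about (400,297)/1.5, lug to the right (-y). There is a white strip with round marks at (255,308)/1.5, which I'll look at closer.

Run:
```python
from h import *
s=snap('top'); a=s['pixels'][165:225,120:320,::-1]; b=snap('scene'); 
save(s,'c0',(160,225,125,285),5)
save(b,'c1',(150,250,130,290),5)
for p in [(170,205),(208,198),(240,198),(268,198)]: print(p,onplane(s,*p,0.012))
P=cloud(s)
for p in [(170,205),(252,199),(268,198),(230,198),(230,215)]: print(p,P[p[1],p[0]])
```

```text
(170, 205) [0.43652259 0.24277417 0.012     ]
(208, 198) [0.46180515 0.0851579  0.012     ]
(240, 198) [ 0.45860942 -0.04757792  0.012     ]
(268, 198) [ 0.4558131  -0.16372413  0.012     ]
(170, 205) [0.43629507 0.24214127 0.01515679]
(252, 199) [ 0.4514044  -0.09736166  0.0346133 ]
(268, 198) [ 0.45200645 -0.16218214  0.05775989]
(230, 198) [ 0.46097674 -0.00518207 -0.00403119]
(230, 215) [ 0.38986455 -0.00407033 -0.00237052]
```

View pics/c0.png

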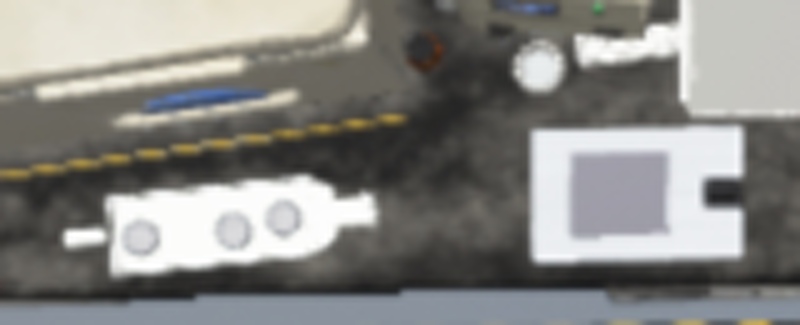

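View pics/c1.png

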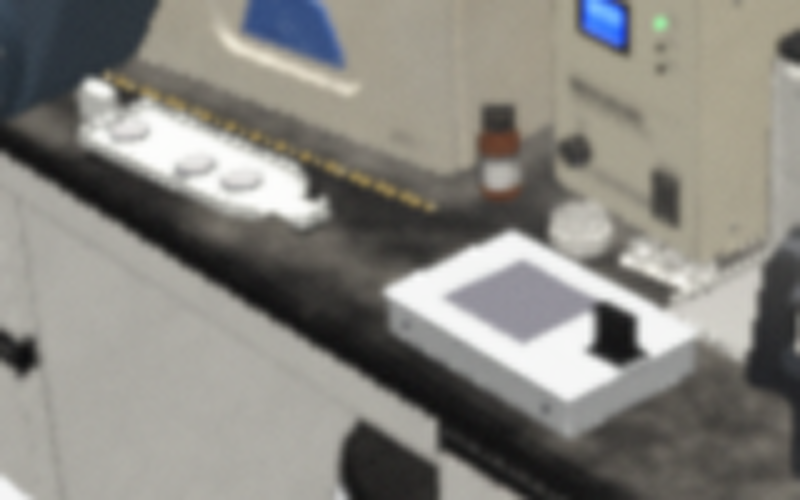

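The tray lies with its nose to the right (-y) and its rear grip at left near (85,237) in the crop. It holds three discs, at (140,237), (233,231) and (284,217). The lug is at (722,192), at the -y end. Next I'll measure with sub-pixel masks in both views.

```bash
cat >> h.py <<'E'
K=8
def up(s,crop):
    r0,r1,c0,c1=crop
    return cv2.resize(s['pixels'][r0:r1,c0:c1],None,fx=K,fy=K,interpolation=cv2.INTER_CUBIC)
def full(p,crop):  # upsampled px -> full px
    p=np.asarray(p,float); return (p+.5)/K-.5+np.array([crop[2],crop[0]])
def big(m,n=1):
    c,_=cv2.findContours(m.astype(np.uint8),cv2.RETR_EXTERNAL,cv2.CHAIN_APPROX_NONE)
    return sorted(c,key=cv2.contourArea)[::-1][:n]
def tri(sa,pa,sb,pb):
    A=[];B=[]
    for s,p in((sa,pa),(sb,pb)):
        o,d=ray(s,*p); d/=np.linalg.norm(d); M=np.eye(3)-np.outer(d,d); A.append(M);B.append(M@o)
    X=np.linalg.solve(sum(A),sum(B)); return X,[np.linalg.norm(a@X-b) for a,b in zip(A,B)]
E
python3 - <<'E'
from h import *
T=snap('top');S=snap('scene')
cr=(178,220,226,280); im=up(T,cr); g=im.min(2)
c=big(g>140)[0]; r=cv2.minAreaRect(c); box=full(cv2.boxPoints(r),cr)
W=np.array([onplane(T,*p,0.03) for p in box]); print('lid corners',W.round(4),W.mean(0),np.linalg.norm(np.diff(W[:3],axis=0),axis=1))
hull=cv2.convexHull(c); m=np.zeros(g.shape,np.uint8); cv2.fillConvexPoly(m,cv2.boxPoints(r).astype(int),1)
d=big((g<90)&(cv2.erode(m,np.ones((9,9)))>0))[0]; lr=cv2.minAreaRect(d); lt=full(lr[0],cr); print('lug top px',lt,lr[1],[onplane(T,*lt,z) for z in(.045,.061)])
lb=[onplane(T,*p,0.061).round(4) for p in full(cv2.boxPoints(lr),cr)]; print(lb)
cs=(205,226,245,262); im2=up(S,cs);g2=im2.max(2); d=big(g2<90)[0]; print('lug scene bbox',full(cv2.boundingRect(d)[:2],cs),np.array(cv2.boundingRect(d)[2:])/K, [full(p,cs) for p in cv2.boxPoints(cv2.minAreaRect(d))])
for z in (.03,.061): print('pred scene lug',z,[np.round(proj(S,[a[0],a[1],z]),1) for a in lb])
# tray
ct=(185,220,130,206); g=up(T,ct).min(2); c=big(g>140)[0]; p=full(c[:,0],ct); w=np.array([onplane(T,*q,0.02)[:2] for q in p])
mu=w.mean(0)
def sides(ax,o):
    n=np.array([-ax[1],ax[0]]); a=(w-o)@ax; b=(w-o)@n; return a,b,n
ax=np.array([0.12,-1]);ax/=np.linalg.norm(ax)
for _ in range(5):
    a,b,n=sides(ax,mu); L=a.max(); back=a.min()
    x0=a.max()-40e-3-.133  # rough
    sel=(a>a.max()-.14-.075)&(a<a.max()-.14+.07)
    hi=sel&(b>0);lo=sel&(b<0)
    fh=np.polyfit(a[hi],b[hi],1);fl=np.polyfit(a[lo],b[lo],1); k=(fh[0]+fl[0])/2; off=(fh[1]+fl[1])/2
    mu=mu+n*off; ax=ax+n*k; ax/=np.linalg.norm(ax)
a,b,n=sides(ax,mu); print('tray ax',ax,'len',a.min(),a.max(),'slopes',fh,fl)
for q in np.arange(a.min(),a.max(),.008):
    s=abs(a-q)<.003; print(round(q-a.min(),3),b[s].max().round(4),b[s].min().round(4),end=' | ')
print('\nrear end',mu+ax*a.min(),'nose',mu+ax*a.max())
E
```

```text
lid corners [[ 0.5113 -0.0085  0.03  ]
 [ 0.5107 -0.1864  0.03  ]
 [ 0.3989 -0.1855  0.03  ]
 [ 0.3995 -0.0089  0.03  ]] [ 0.45512152 -0.09731733  0.03      ] [0.17795722 0.11182247]
lug top px [269.4375 198.3125] (40.0, 58.0) [array([ 0.45165205, -0.16842563,  0.045     ]), array([ 0.45033435, -0.16783185,  0.061     ])]
[array([ 0.4608, -0.1535,  0.061 ]), array([ 0.4601, -0.1827,  0.061 ]), array([ 0.4399, -0.1821,  0.061 ]), array([ 0.4406, -0.1529,  0.061 ])]
lug scene bbox [248.1875 210.4375] [ 9.625 12.   ] [array([247.99993563, 221.96975327]), array([248.75149012, 210.32066107]), array([258.30045319, 210.93672371]), array([257.5488987 , 222.58581543])]
pred scene lug 0.03 [array([251. , 218.2]), array([257.7, 222. ]), array([252.6, 224.6]), array([246. , 220.7])]
pred scene lug 0.061 [array([250.9, 209.4]), array([257.7, 213.1]), array([252.5, 215.5]), array([245.8, 211.8])]
tray ax [ 0.07813176 -0.99694304] len -0.12488460999577515 0.13544832438778287 slopes [0.00294069 0.0335126 ] [-0.00294069 -0.0335126 ]
0.0 0.0086 -0.0054 | 0.008 0.0093 -0.0066 | 0.016 0.0085 -0.0062 | 0.024 0.0084 -0.0061 | 0.032 0.0079 -0.0058 | 0.04 0.0341 -0.0333 | 0.048 0.0338 -0.0332 | 0.056 0.0329 -0.0329 | 0.064 0.0321 -0.0342 | 0.072 0.0345 -0.0348 | 0.08 0.0348 -0.0344 | 0.088 0.0344 -0.0331 | 0.096 0.0335 -0.0328 | 0.104 0.0333 -0.0342 | 0.112 0.0341 -0.0345 | 0.12 0.0347 -0.0343 | 0.128 0.0343 -0.033 | 0.136 0.0331 -0.0334 | 0.144 0.0333 -0.0347 | 0.152 0.0351 -0.0349 | 0.16 0.035 -0.0338 | 0.168 0.0345 -0.033 | 0.176 0.0332 -0.0338 | 0.184 0.0335 -0.0347 | 0.192 0.0342 -0.035 | 0.2 0.0344 -0.0343 | 0.208 0.033 -0.0324 | 0.216 0.0275 -0.0291 | 0.224 0.0241 -0.0233 | 0.232 0.0123 -0.0132 | 0.24 0.0125 -0.0133 | 0.248 0.015 -0.0138 | 0.256 0.0135 -0.0146 | 
rear end [0.42809234 0.3762998 ] nose [0.4484326 0.1167627]
```

Run:
```python
from h import *
T=snap('top');S=snap('scene')
a=lambda p,o:(np.array(p)+.5)/5-.5+np.array(o)
pairs={'lid-x+y':((532,262),(387,292)),'lid+x+y':((532,128),(515,231)),'lid+x-y':((744,126),(693,345)),'lid-x-y':((744,260),(568,405)),
'd1':((140,237),(130,128)),'d2':((233,231),(196,163)),'d3':((284,217),(241,178)),'nose-x':((375,225),(305,225)),'handle':((84,237),(97,86)),'lugtop':((722,185),(614,311))}
for k,(p,q) in pairs.items():
    X,e=tri(T,a(p,(125,160)),S,a(q,(130,150))); print(k,X.round(4),np.round(e,4))
o=np.array([.455,-.1665])
q=np.array([proj(S,[o[0]+i*.006,o[1]+j*.015,z]) for i in(-1,1) for j in(-1,1) for z in(.03,.061)]); print(q.min(0),q.max(0))
q=np.array([proj(T,[o[0]+i*.006,o[1]+j*.015,z]) for i in(-1,1) for j in(-1,1) for z in(.03,.061)]); print(q.min(0),q.max(0))
# depth-based check
for n,s in(('T',T),('S',S)):
    P=cloud(s).reshape(-1,3)
    m=(abs(P[:,0]-.455)<.03)&(abs(P[:,1]+.165)<.03)&(P[:,2]>.045)&(P[:,2]<.09); print(n,'lug',m.sum(),P[m].mean(0),P[m].min(0),P[m].max(0))
    m=(abs(P[:,0]-.455)<.045)&(abs(P[:,1]+.07)<.05); print('lid z',np.median(P[m,2]))
    m=(abs(P[:,0]-.435)<.03)&(abs(P[:,1]-.30)<.03); print('floor z',np.median(P[m,2]))
    m=(abs(P[:,0]-.43)<.03)&(abs(P[:,1]-.355)<.03)&(P[:,2]>.026)&(P[:,2]<.06); print('handle',m.sum(),P[m].mean(0) if m.any() else 0,P[m].max(0) if m.any() else 0,P[m].min(0) if m.any() else 0)
```

```text
lid-x+y [ 0.4027 -0.0118  0.0301] [0.0027 0.0027]
lid+x+y [ 0.5113 -0.0127  0.0315] [0.0008 0.0008]
lid+x-y [ 0.5067 -0.1851  0.023 ] [0.0032 0.0032]
lid-x-y [ 0.3988 -0.1843  0.0289] [0.0009 0.0009]
d1 [0.4298 0.3126 0.02  ] [0.0004 0.0004]
d2 [0.4332 0.2361 0.0184] [0.0007 0.0007]
d3 [0.443  0.1946 0.0185] [0.0003 0.0003]
nose-x [0.437  0.1187 0.0132] [0.0023 0.0023]
handle [0.4301 0.3531 0.0397] [0.0011 0.0011]
lugtop [ 0.4566 -0.1656  0.0597] [0.001 0.001]
[247.57842803 209.0861256 ] [257.62137271 223.30034667]
[265.12780833 195.59594037] [272.83582812 199.35890672]
T lug 25 [ 0.45516825 -0.16435467  0.05804646] [ 0.44867682 -0.17867855  0.04807651] [ 0.460456   -0.15008478  0.06527086]
lid z 0.030499930515872367
floor z 0.01394130782571053
handle 27 [0.42871375 0.35211461 0.03680302] [0.43757821 0.3681142  0.04720362] [0.40076432 0.33365451 0.02750245]
S lug 61 [ 0.45021563 -0.16934115  0.05623557] [ 0.44495521 -0.18385369  0.04530908] [ 0.45932564 -0.15182142  0.06624805]
lid z 0.030959667761057064
floor z -0.7013836740382065
handle 32 [0.42655049 0.34714635 0.03470584] [0.43422826 0.36924129 0.04121952] [0.41911911 0.32701166 0.02751548]
```

```bash
cat >> h.py <<'E'
from scipy.spatial.transform import Rotation as Ro
def plan(*targets):
    """targets (x,y,z,world angle of closing line, mod pi or None) -> tool-frame row numbers"""
    st=manip.sense(); R=Ro.from_quat(st['tool_rot']).as_matrix(); cur=np.arctan2(R[1,1],R[0,1])
    for x,y,z,a in targets:
        d=R.T@(np.array([x,y,z])-st['tcp_pos']); tr=0
        if a is not None: tr=-((a-cur+np.pi/2)%np.pi-np.pi/2)
        print('row',d.round(4),'turn',round(tr,3))
    print('tcp',st['tcp_pos'].round(4),'closing ang',round(cur,3),'j6',round(st['q'][5],2),'gap',round(st['finger_gap'],3),'gf',round(st['gripper_force'],1),'F',st['force'].round(1),'t',st['t'])
E
python3 - <<'E'
from h import *
T=snap('top'); P=cloud(T).reshape(-1,3)
for x0 in np.arange(.36,.70,.04):
    print(round(x0,2),[ (int(1000*np.percentile(P[m,2],97)) if m.any() else None) for y0 in np.arange(-.48,.44,.04) for m in [(P[:,0]>=x0)&(P[:,0]<x0+.04)&(P[:,1]>=y0)&(P[:,1]<y0+.04)]])
plan((.455,-.1665,.16,0.003),(.455,-.1665,.058,0.003))
E
```

```text
0.36 [7, 5, 8, 8, 5, 4, 7, 6, 6, 7, 6, 5, 6, 6, 5, 5, 6, 6, 6, 6, 7, 9, 11]
0.4 [6, 7, 7, 9, 6, 5, 7, 36, 37, 36, 39, 35, 7, 7, 8, 17, 25, 24, 23, 22, 42, 35, 8]
0.44 [15, 8, 7, 9, 7, 7, 7, 64, 61, 38, 38, 37, 7, 7, 9, 20, 21, 22, 22, 24, 23, 7, 7]
0.48 [16, 6, 7, 9, 21, 19, 8, 34, 39, 36, 38, 36, 7, 7, 7, 8, 9, 10, 285, 287, 290, 301, 304]
0.52 [14, 8, 7, 27, 28, 26, 28, 26, 25, 8, 7, 21, 9, 8, 297, 305, 307, 308, 306, 308, 312, 316, 316]
0.56 [282, 283, 25, 28, 27, 28, 25, 27, 26, 216, 217, 214, 215, 114, 312, 317, 314, 315, 315, 319, 325, 328, 326]
0.6 [285, 281, 26, 165, 162, 163, 163, 163, 161, 218, 219, 218, 219, 55, 321, 326, 325, 326, 325, 327, 335, 338, 338]
0.64 [283, 282, 161, 167, 166, 167, 166, 167, 167, 217, 219, 218, 219, 87, 326, 335, 339, 341, 341, 345, 347, 347, 347]
0.68 [284, 282, 258, 165, 161, 163, 162, 163, 165, 218, 219, 219, 218, 98, 333, 344, 347, 352, 356, 357, 357, 357, 356]
row [ 0.3637 -0.3048  0.0933] turn -1.203
row [ 0.3637 -0.3048  0.1953] turn -1.203
tcp [ 0.2265 -0.5824  0.2532] closing ang -1.2 j6 -0.18 gap 1.002 gf 0.0 F [ 0.4  0.6 -0.5] t 0.45
```

```bash
R=".3637 -.3048 .0933 -1.203 .4"; python3 drive.py ".3637 -.3048 .0933 -1.203 .4;.3637 -.3048 .0933 -1.203 .4;.3637 -.3048 .0933 -1.203 .4;.3637 -.3048 .0933 -1.203 .4;.3637 -.3048 .0933 -1.203 .4;.3637 -.3048 .0933 -1.203 .4;.3637 -.3048 .0933 -1.203 .4;.3637 -.3048 .0933 -1.203 .4;.3637 -.3048 .0933 -1.203 .4;.3637 -.3048 .0933 -1.203 .4;.3637 -.3048 .0933 -1.203 .4;.3637 -.3048 .0933 -1.203 .4;.3637 -.3048 .0933 -1.203 .4;.3637 -.3048 .0933 -1.203 .4" 20
python3 - <<'E'
from h import *
plan((.455,-.1665,.058,0.003))
s=snap('scene'); save(s,'g1',(150,250,190,350),5)
E
```

```text
t: 1.85
tcp_pos: [0.4549, -0.168, 0.1604]
tool_rot: [0.707, 0.707, 0.0, 0.001]
force: [-0.1, 0.4, 0.4]
finger_gap: 0.402
gripper_force: 0.0
row [ 0.0016 -0.      0.1024] turn -0.002
tcp [ 0.4549 -0.168   0.1604] closing ang 0.001 j6 -0.59 gap 0.402 gf 0.0 F [-0.1  0.4  0.4] t 1.85
```

View pics/g1.png

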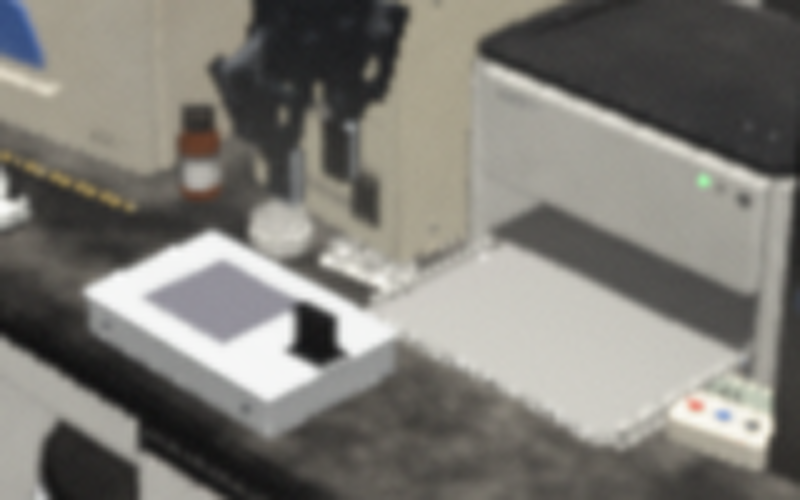

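The gripper hangs above the lug (scene crop: lug top at about (316,305)), and the case is unobstructed. Now I'll descend and grip.

```bash
python3 drive.py ".0016 0 .05 0 .4;.0016 0 .09 0 .4;.0016 0 .1024 0 .4;.0016 0 .1024 0 .4;.0016 0 .1024 0 .0;.0016 0 .1024 0 .0;.0016 0 .1024 0 .0;.0016 0 .1024 0 .0;.0016 0 .1024 0 .0;.0016 0 .1024 0 .0" 20
```

```text
t: 2.9
tcp_pos: [0.456, -0.1657, 0.059]
tool_rot: [0.706, 0.708, 0.0, 0.002]
force: [0.8, -0.9, 6.5]
finger_gap: 0.134
gripper_force: 25.4
```

```bash
python3 drive.py ".001 0 -.006 0 0;.002 0 -.012 0 0;.004 0 -.018 0 0;.006 0 -.024 0 0;.008 0 -.030 0 0;.010 0 -.037 0 0;.010 0 -.037 0 0;.010 0 -.037 0 0" 20
python3 - <<'E'
from h import *
s=snap('scene'); save(s,'g2',(150,250,190,350),5)
E
```

```text
t: 3.7
tcp_pos: [0.4551, -0.155, 0.0949]
tool_rot: [0.706, 0.708, 0.0, 0.0]
force: [-0.4, 0.5, -1.3]
finger_gap: 0.135
gripper_force: 24.2
```

View pics/g2.png

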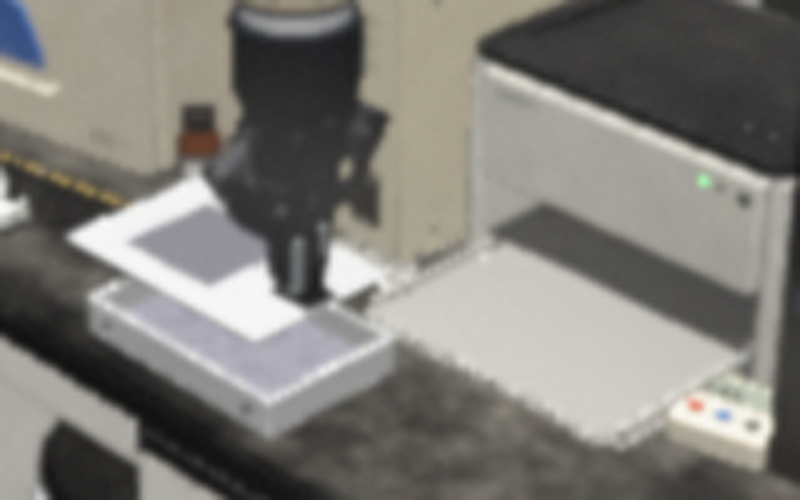

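The lid came up almost level: the pads hold it against pivoting, with the whole plate clear of the case in the crop. I'll set it back and re-grip more softly by commanding an opening just under the lug width.

```bash
python3 drive.py "-.004 0 .013 0 0;-.008 0 .025 0 0;-.0095 0 .033 0 0;-.010 0 .037 0 0;-.010 0 .037 0 0;-.010 0 .037 0 .2;-.010 0 .037 0 .2;-.010 0 .037 0 .2;-.017 0 .036 0 .2;-.018 0 .036 0 .2;-.018 0 .035 0 .13;-.018 0 .035 0 .13;-.018 0 .035 0 .13;-.018 0 .035 0 .13" 20; python3 -c "
from h import *
plan()
s=snap('top');cr=(178,220,226,280);g=up(s,cr).min(2)
W=np.array([onplane(s,*p,.03) for p in full(cv2.boxPoints(cv2.minAreaRect(big(g>140)[0])),cr)]);print(W.round(4),W.mean(0))"
```

```text
t: 5.15
tcp_pos: [0.455, -0.1729, 0.0596]
tool_rot: [0.706, 0.708, -0.0, -0.0]
force: [-0.7, 0.2, -0.3]
finger_gap: 0.133
gripper_force: 19.7
tcp [ 0.455  -0.1729  0.0596] closing ang 0.003 j6 -0.6 gap 0.133 gf 19.7 F [-0.7  0.2 -0.3] t 5.15
[[ 0.5383 -0.1905  0.03  ]
 [ 0.5378 -0.2127  0.03  ]
 [ 0.5243 -0.2123  0.03  ]
 [ 0.5248 -0.1901  0.03  ]] [ 0.53130968 -0.20140108  0.03      ]
```

```bash
for k in 1; do python3 drive.py "0 0 0 0 .134;0 0 0 0 .134;0 0 0 0 .134" | tail -2; python3 drive.py "0 0 0 0 .136;0 0 0 0 .136;0 0 0 0 .136"| tail -2;python3 drive.py "0 0 0 0 .138;0 0 0 0 .138;0 0 0 0 .138"| tail -2; done
```

```text
finger_gap: 0.137
gripper_force: 19.7
finger_gap: 0.137
gripper_force: 15.9
finger_gap: 0.138
gripper_force: 8.8
```

Commanding 0.138 brings the force down to about 9 N. I'll tip with that.

```bash
python3 drive.py "0 0 0 0 .139;0 0 0 0 .139;.001 0 -.006 0 .139;.002 0 -.012 0 .139;.004 0 -.018 0 .139;.006 0 -.024 0 .139;.008 0 -.030 0 .139;.010 0 -.037 0 .139;.010 0 -.037 0 .139"
python3 - <<'E'
from h import *
s=snap('scene'); save(s,'g3',(150,250,190,350),5)
E
```

```text
t: 7.0
tcp_pos: [0.4553, -0.1628, 0.0977]
tool_rot: [0.706, 0.708, 0.0, 0.001]
force: [-1.0, 0.6, 0.1]
finger_gap: 0.138
gripper_force: 5.2
```

View pics/g3.png

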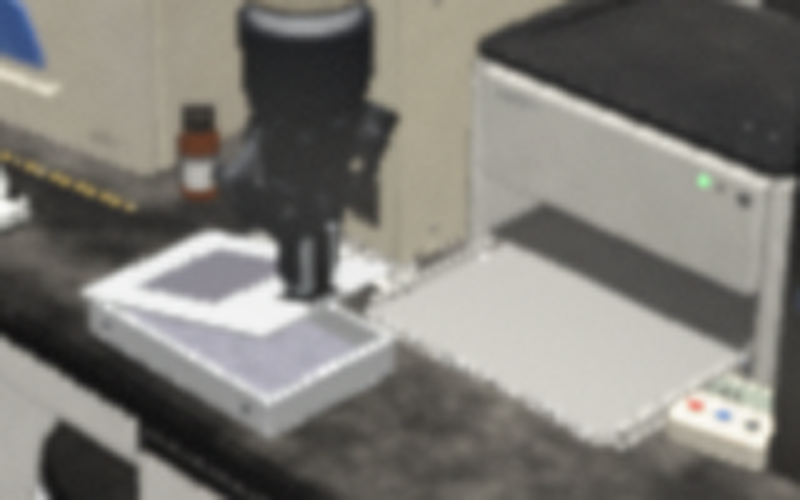

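The lid is now tipped: the heel rests on the case end at crop (150,280) and the lug end is up. I'll firm the grip, lift it off and carry it towards -y.

```bash
python3 drive.py "0 0 0 0 .1;0 0 0 0 0;0 0 0 0 0;0 0 -.02 0 0;0 0 -.05 0 0;-.04 -.002 -.05 0 0;-.08 -.004 -.05 0 0;-.12 -.006 -.05 0 0;-.16 -.006 -.05 0 0;-.20 -.006 -.05 0 0;-.205 -.006 -.05 0 0;-.205 -.006 -.02 0 0;-.205 -.006 .005 0 0;-.205 -.006 .015 0 0;-.205 -.006 .015 0 0" 20
python3 - <<'E'
from h import *
s=snap('scene'); save(s,'g4',(150,290,190,370),4)
E
```

```text
t: 8.55
tcp_pos: [0.4486, -0.3664, 0.0798]
tool_rot: [0.706, 0.708, 0.0, -0.002]
force: [0.3, 0.7, -0.9]
finger_gap: 0.139
gripper_force: 21.1
```

View pics/g4.png

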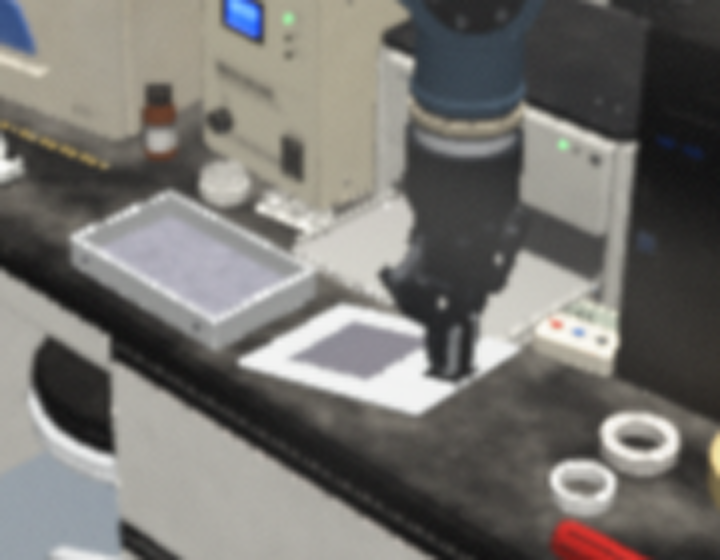

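The lid hangs tipped with its heel just above the bench at crop (290,340), clear of the case. I'll soften the grip and lower it flat.

```bash
python3 drive.py "0 0 0 0 .139;0 0 0 0 .139;-.001 0 .008 0 .139;-.003 0 .016 0 .139;-.005 0 .024 0 .139;-.007 0 .030 0 .139;-.008 0 .036 0 .139;-.009 0 .040 0 .139;-.009 0 .042 0 .139;-.009 0 .042 0 .139"
```

```text
t: 9.6
tcp_pos: [0.4495, -0.3768, 0.0392]
tool_rot: [0.706, 0.708, 0.0, -0.0]
force: [1.3, -0.3, -1.2]
finger_gap: 0.139
gripper_force: 5.1
```

```bash
python3 drive.py "0 0 0 0 .25;0 0 0 0 .4;0 0 0 0 .4;0 0 -.04 0 .4;0 0 -.09 0 .4;0 0 -.14 0 .4;0 0 -.16 0 .4;0 0 -.16 0 .4"
python3 - <<'E'
from h import *
def lidm(crop,z,zl):
    T=snap('top'); g=up(T,crop).min(2)
E
python3 - <<'E'
from h import *
# handle grasp: tcp z = .028+.003 (+3 margin)
ax=np.array([.0781,-.9969]); ang=np.arctan2(ax[0],-ax[1]) # closing line = perp to ax
h=np.array([.4298,.353])
print(ang)
plan((h[0],h[1],.16,ang),(h[0],h[1],.033,ang))
E
```

```text
t: 10.4
tcp_pos: [0.4513, -0.3787, 0.204]
tool_rot: [0.706, 0.708, -0.0, 0.005]
force: [-0.3, -0.2, -0.5]
finger_gap: 0.4
gripper_force: 0.0
0.07818317137717097
row [ 0.7321 -0.0193  0.0387] turn -0.075
row [ 0.733  -0.0201  0.1657] turn -0.075
tcp [ 0.4513 -0.3787  0.204 ] closing ang 0.003 j6 -0.89 gap 0.4 gf 0.0 F [-0.3 -0.2 -0.5] t 10.4
```

Run:
```python
from h import *
T=snap('top'); P=cloud(T).reshape(-1,3)
for y in np.arange(.1,.45,.03):
    for lo,hi in((.05,.2),(.2,.4)):
        m=(abs(P[:,1]-y)<.015)&(P[:,2]>lo)&(P[:,2]<hi)&(P[:,0]>.3)&(P[:,0]<.7); print(round(y,2),lo,P[m,0].min().round(3) if m.any() else None,end=' | ')
cr=(178,220,265,345); g=up(T,cr).min(2)
for c in big(g>140,2):
    r=cv2.minAreaRect(c);W=np.array([onplane(T,*p,.009) for p in full(cv2.boxPoints(r),cr)]);print('\n',W.round(3).tolist(),W.mean(0).round(4))
```

```text
0.1 0.05 0.543 | 0.1 0.2 0.541 | 0.13 0.05 0.539 | 0.13 0.2 0.539 | 0.16 0.05 0.536 | 0.16 0.2 0.536 | 0.19 0.05 0.534 | 0.19 0.2 0.526 | 0.22 0.05 0.531 | 0.22 0.2 0.523 | 0.25 0.05 0.527 | 0.25 0.2 0.518 | 0.28 0.05 0.524 | 0.28 0.2 0.514 | 0.31 0.05 0.52 | 0.31 0.2 0.511 | 0.34 0.05 0.514 | 0.34 0.2 0.514 | 0.37 0.05 0.511 | 0.37 0.2 0.511 | 0.4 0.05 0.507 | 0.4 0.2 0.507 | 0.43 0.05 0.503 | 0.43 0.2 0.501 | 
 [[0.504, -0.211, 0.009], [0.506, -0.356, 0.009], [0.395, -0.356, 0.009], [0.392, -0.212, 0.009]] [ 0.4492 -0.2837  0.009 ]

 [[0.542, -0.152, 0.009], [0.537, -0.346, 0.009], [0.514, -0.345, 0.009], [0.519, -0.151, 0.009]] [ 0.5282 -0.2484  0.009 ]
```

```bash
python3 drive.py ".733 -.020 0 -.075 .4;.733 -.020 0 -.075 .4;.733 -.020 0 -.075 .4;.733 -.020 0 -.075 .4;.733 -.020 0 -.075 .4;.733 -.020 0 -.075 .4;.733 -.020 0 -.075 .4;.733 -.020 0 -.075 .4;.733 -.020 0 -.075 .4;.733 -.020 0 -.075 .4;.733 -.020 0 -.075 .4;.733 -.020 0 -.075 .4;.733 -.020 0 -.075 .4;.733 -.020 0 -.075 .4;.733 -.020 0 -.075 .4;.733 -.020 0 -.075 .4;.733 -.020 0 -.075 .4;.733 -.020 0 -.075 .4;.733 -.020 0.06 -.075 .4;.733 -.020 0.06 -.075 .4"
python3 - <<'E'
from h import *
plan((.4298,.353,.034,.078))
T=snap('top')
cr=(178,235,265,345); g=up(T,cr).min(2)
c=big(g>140)[0]; r=cv2.minAreaRect(c);W=np.array([onplane(T,*p,.009) for p in full(cv2.boxPoints(r),cr)]);print(W.round(4).tolist(),W.mean(0).round(4))
m=np.zeros(g.shape,np.uint8); cv2.fillConvexPoly(m,cv2.boxPoints(r).astype(int),1)
l=big((g<90)&(cv2.erode(m,np.ones((9,9)))>0))[0]; print(onplane(T,*full(cv2.minAreaRect(l)[0],cr),.033))
save(T,'t5',(160,230,125,325),4)
E
```

```text
t: 12.45
tcp_pos: [0.4249, 0.3527, 0.136]
tool_rot: [0.68, 0.733, -0.005, -0.001]
force: [-1.2, -0.8, -0.3]
finger_gap: 0.403
gripper_force: 0.0
row [0.0003 0.0058 0.1019] turn -0.002
tcp [0.4249 0.3527 0.136 ] closing ang 0.076 j6 0.42 gap 0.403 gf 0.0 F [-1.2 -0.8 -0.3] t 12.45
[[0.5048, -0.2114, 0.009], [0.5053, -0.3891, 0.009], [0.3928, -0.3872, 0.009], [0.3924, -0.2109, 0.009]] [ 0.4488 -0.2997  0.009 ]
[ 0.44836899 -0.36762801  0.033     ]
```

View pics/t5.png

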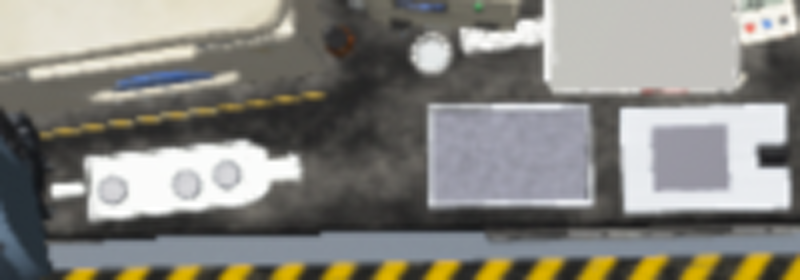

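Both the case and the lid lie free in the view (lid at (705,157), tray at (175,180)), and the three discs are in place. Next I'll grip the tray handle.

```bash
python3 drive.py "0 .0058 .05 0 .4;0 .0058 .09 0 .4;0 .0058 .1019 0 .4;0 .0058 .1019 0 .4;0 .0058 .1019 0 .2;0 .0058 .1019 0 .137;0 .0058 .1019 0 .137;0 .0058 .1019 0 .137;0 .0058 .1019 0 .137;0 .0058 .1019 0 .137" 20
```

```text
t: 13.5
tcp_pos: [0.4339, 0.3568, 0.0397]
tool_rot: [0.679, 0.734, 0.001, 0.0]
force: [-0.9, -1.6, 8.1]
finger_gap: 0.136
gripper_force: 10.1
```

```bash
python3 drive.py "0 0 0 0 .137;0 0 0 0 .137;0 0 0 0 .137"; python3 -c "
from h import *
plan()"
```

```text
t: 13.8
tcp_pos: [0.4339, 0.3568, 0.0397]
tool_rot: [0.679, 0.734, 0.001, 0.0]
force: [-0.8, -1.1, 7.7]
finger_gap: 0.14
gripper_force: 10.1
tcp [0.4339 0.3568 0.0397] closing ang 0.078 j6 0.41 gap 0.14 gf 10.1 F [-0.8 -1.1  7.7] t 13.8
```

```bash
python3 drive.py "-.0015 0 -.008 0 .137;-.003 0 -.016 0 .137;-.005 0 -.0235 0 .137;-.007 0 -.031 0 .137;-.0095 0 -.039 0 .137;-.012 0 -.0465 0 .137;-.015 0 -.054 0 .137;-.018 0 -.061 0 .137;-.0215 0 -.0685 0 .137;-.025 0 -.0755 0 .137;-.029 0 -.0825 0 .137;-.033 0 -.0895 0 .137;-.033 0 -.0895 0 .137;-.033 0 -.0895 0 .137;-.033 0 -.0895 0 .137;-.033 0 -.0895 0 .137"
python3 - <<'E'
from h import *
T=snap('top'); S=snap('scene'); a=up(T,(180,220,130,206));b=up(S,(155,215,130,206))
cv2.imwrite('pics/tip.png',cv2.resize(np.vstack([a,b])[:,:,::-1],None,fx=.7,fy=.7))
E
```

```text
t: 15.4
tcp_pos: [0.4357, 0.3234, 0.1269]
tool_rot: [0.679, 0.734, -0.0, -0.0]
force: [-0.7, -0.1, -2.0]
finger_gap: 0.137
gripper_force: 6.8
```

View pics/tip.png

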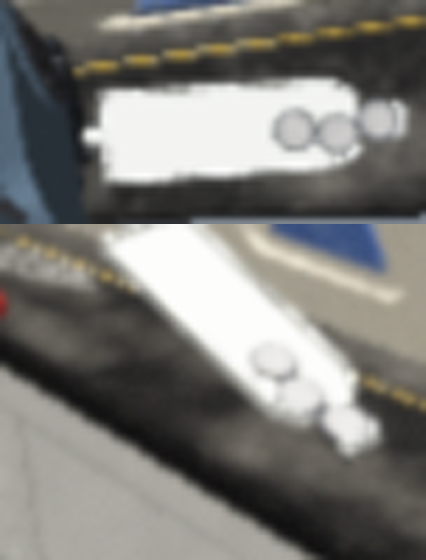

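The tray is tipped and the discs are lined up, with the leading one in the pick-up corner at the right end (380,120). I'll let it down and release.

```bash
python3 drive.py ".004 0 .007 0 .137;.008 0 .014 0 .137;.0115 0 .021 0 .137;.015 0 .0285 0 .137;.018 0 .0355 0 .137;.021 0 .043 0 .137;.0235 0 .0505 0 .137;.026 0 .0585 0 .137;.028 0 .066 0 .137;.030 0 .0735 0 .137;.0315 0 .0815 0 .137;.033 0 .088 0 .137;.033 0 .089 0 .137;.033 0 .089 0 .137;.033 0 .089 0 .2;.033 0 .089 0 .4;.033 0 .089 0 .4;.033 0 .04 0 .4;.033 0 -.01 0 .4;.033 0 -.06 0 .4"; python3 drive.py "0 0 0 0 .4;0 0 0 0 .4;0 0 0 0 .4;0 0 0 0 .4"
cat >> h.py <<'E'
def discs(T,z=.016):
    """grey discs on the white tray in the top view -> world centres"""
    cr=(185,220,140,212); im=up(T,cr).astype(int); g=im.min(2).astype(np.uint8)
    c=cv2.HoughCircles(cv2.GaussianBlur(g,(9,9),0),cv2.HOUGH_GRADIENT,1,45,param1=60,param2=14,minRadius=26,maxRadius=38)
    return [] if c is None else [(onplane(T,*full(p[:2],cr),z).round(4).tolist(),round(float(p[2]),1),full(p[:2],cr).round(1).tolist()) for p in c[0]]
def trayax(T):
    cr=(185,220,130,206); g=up(T,cr).min(2); c=big(g>140)[0]
    w=np.array([onplane(T,*q,.02)[:2] for q in full(c[:,0],cr)]); return w
E
python3 - <<'E'
from h import *
T=snap('top')
for d in discs(T): print(d)
w=trayax(T); print(w.min(0),w.max(0))
plan()
a=up(T,(180,220,130,212))
cv2.imwrite('pics/lev.png',a[:,:,::-1])
E
```

```text
t: 17.5
tcp_pos: [0.433, 0.3562, 0.1879]
tool_rot: [0.679, 0.734, -0.001, -0.0]
force: [0.8, 0.5, -0.5]
finger_gap: 0.403
gripper_force: 0.0
t: 17.9
tcp_pos: [0.4321, 0.3558, 0.1854]
tool_rot: [0.679, 0.734, -0.002, -0.001]
force: [-0.5, -0.1, 0.3]
finger_gap: 0.399
gripper_force: 0.0
([0.443, 0.2007, 0.016], 34.6, [180.0, 203.1])
[0.4005947  0.11514185] [0.47874994 0.37580038]
tcp [0.4323 0.3558 0.1854] closing ang 0.078 j6 0.41 gap 0.399 gf 0.0 F [ 0.2 -0.4  0.2] t 17.95
```

View pics/lev.png

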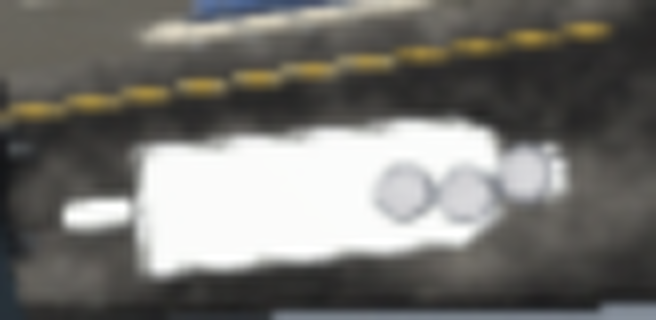

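One disc lies in the corner at crop (523,173) and two wait behind it at (465,193) and (404,191). I'll compute the pick.

```bash
cat >> h.py <<'E'
def tline(T):
    """tray axis line: returns ax, point of rear end of handle, nose end along"""
    w=trayax(T); ax=np.array([.078,-.997])
    mu=w.mean(0)
    for _ in range(6):
        n=np.array([-ax[1],ax[0]]); a=(w-mu)@ax; b=(w-mu)@n
        s=(a>a.max()-.215)&(a<a.max()-.065)
        fh=np.polyfit(a[s&(b>0)],b[s&(b>0)],1); fl=np.polyfit(a[s&(b<0)],b[s&(b<0)],1)
        mu=mu+n*(fh[1]+fl[1])/2; ax=ax+n*(fh[0]+fl[0])/2; ax/=np.linalg.norm(ax)
    rear=mu+ax*a.min(); nose=mu+ax*a.max(); return ax,rear,nose
E
python3 - <<'E'
from h import *
T=snap('top'); ax,r,n=tline(T); print(ax,r,n)
# earlier: rear (.4281,.3763) nose(.4484,.1168) corner (.4467,.137)
c=n-ax*.0203; print('corner est',c)
f=lambda p:(np.array(p)+.5)/8-.5+np.array((130,180))
d=onplane(T,*f((523,173)),.016); print('disc',d)
ang=np.arctan2(ax[0],-ax[1]); g=d[:2]-ax*.002
plan((g[0],g[1],.12,ang),(g[0],g[1],.028,ang))
E
```

```text
[ 0.07342402 -0.99730081] [0.43118987 0.37574731] [0.45035412 0.11544393]
corner est [0.44886361 0.13568914]
disc [0.44953773 0.13886904 0.016     ]
row [-0.2156  0.0003  0.0659] turn 0.004
row [-0.2155  0.0006  0.1579] turn 0.004
tcp [0.4325 0.3559 0.1856] closing ang 0.078 j6 0.41 gap 0.395 gf 0.0 F [-0.4 -0.5 -0.6] t 18.0
```

```bash
python3 drive.py "-.2156 .0003 .0659 .004 .6;-.2156 .0003 .0659 .004 .6;-.2156 .0003 .0659 .004 .6;-.2156 .0003 .0659 .004 .6;-.2156 .0003 .0659 .004 .6;-.2156 .0003 .0659 .004 .6;-.2156 .0003 .0659 .004 .6;-.2156 .0003 .0659 .004 .6;-.2156 .0003 .0659 .004 .6;-.2156 .0003 .0659 .004 .6"; python3 -c "
from h import *
plan((.4494,.1409,.028,.0735))"
```

```text
t: 19.0
tcp_pos: [0.4503, 0.1425, 0.1216]
tool_rot: [0.68, 0.733, 0.0, 0.0]
force: [0.7, -0.4, 0.5]
finger_gap: 0.599
gripper_force: 0.0
row [-0.0015 -0.0011  0.0936] turn 0.003
tcp [0.4503 0.1425 0.1216] closing ang 0.076 j6 -0.01 gap 0.599 gf 0.0 F [ 0.7 -0.4  0.5] t 19.0
```

```bash
python3 drive.py "-.003 -.001 .04 .003 .6;-.003 -.001 .075 .003 .6;-.003 -.001 .09 .003 .6;-.003 -.001 .0936 .003 .6;-.003 -.001 .0936 .003 .6;-.003 -.001 .0936 .003 .3;-.003 -.001 .0936 .003 .3;-.003 -.001 .0936 .003 .3;-.003 -.001 .0936 .003 .3;-.003 -.001 .0936 .003 .3" 25
python3 - <<'E'
from h import *
S=snap('scene'); save(S,'p1',(165,225,150,230),8)
E
```

```text
t: 20.0
tcp_pos: [0.4502, 0.1386, 0.0287]
tool_rot: [0.682, 0.732, 0.001, 0.001]
force: [-0.1, 2.1, 6.4]
finger_gap: 0.351
gripper_force: 24.8
```

View pics/p1.png

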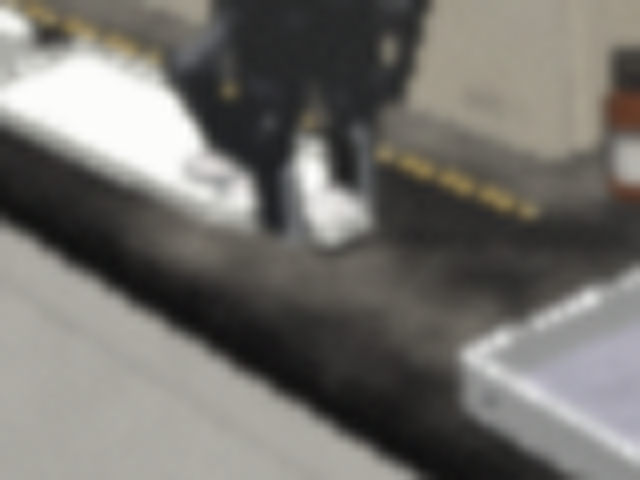

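The fingers straddle the tongue and hold the disc at (335,215). The gap reading of 0.35 is about 30 mm, consistent with the disc. I'll lift it and check.

```bash
python3 drive.py "0 0 -.01 0 .3;0 0 -.03 0 .3;0 0 -.06 0 .3;0 0 -.09 0 .3;0 0 -.10 0 .3;0 0 -.10 0 .3;0 0 -.10 0 .3"
python3 - <<'E'
from h import *
plan((.4548,-.1485,.128,.003),(.4548,-.1485,.032,.003))
T=snap('top');S=snap('scene'); 
cv2.imwrite('pics/l1.png',np.vstack([cv2.resize(up(T,(180,220,130,212)),(656,320)),cv2.resize(up(S,(160,200,150,232)),(656,240))])[:,:,::-1])
E
```

```text
t: 20.75
tcp_pos: [0.4491, 0.1382, 0.1274]
tool_rot: [0.682, 0.732, -0.0, -0.0]
force: [-0.7, -0.2, -0.6]
finger_gap: 0.351
gripper_force: 24.8
row [-0.2864 -0.0146 -0.0006] turn 0.068
row [-0.2864 -0.0146  0.0954] turn 0.068
tcp [0.4491 0.1382 0.1274] closing ang 0.071 j6 -0.01 gap 0.351 gf 24.8 F [-0.7 -0.2 -0.6] t 20.75
```

View pics/l1.png

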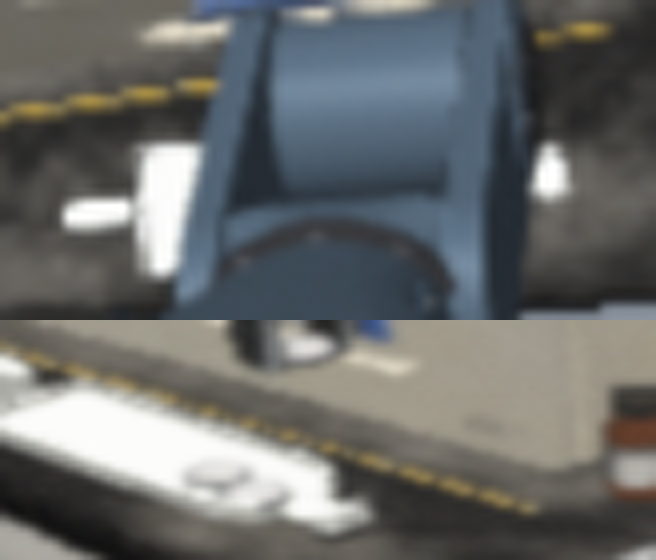

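The disc is held (305,345), and the other two remain in the tray. One picture is left, so from here I'll work numerically.

```bash
python3 drive.py "-.2864 -.0146 0 .068 .3;-.2864 -.0146 0 .068 .3;-.2864 -.0146 0 .068 .3;-.2864 -.0146 0 .068 .3;-.2864 -.0146 0 .068 .3;-.2864 -.0146 0 .068 .3;-.2864 -.0146 0 .068 .3;-.2864 -.0146 0 .068 .3;-.2864 -.0146 0 .068 .3;-.2864 -.0146 .04 .068 .3;-.2864 -.0146 .075 .068 .3;-.2864 -.0146 .09 .068 .3;-.2864 -.0146 .0954 .068 .3;-.2864 -.0146 .0954 .068 .3"; python3 drive.py "0 0 .002 0 .3;0 0 .002 0 .3;0 0 .004 0 .3;0 0 .004 0 .3"
```

```text
t: 22.25
tcp_pos: [0.4549, -0.1468, 0.0317]
tool_rot: [0.705, 0.709, -0.0, -0.001]
force: [-0.2, -0.8, -0.1]
finger_gap: 0.351
gripper_force: 24.9
t: 22.65
tcp_pos: [0.4556, -0.1485, 0.0288]
tool_rot: [0.706, 0.708, 0.0, 0.0]
force: [-0.2, -0.7, -0.3]
finger_gap: 0.349
gripper_force: 24.9
```

```bash
python3 drive.py "0 0 .0015 0 .3;0 0 .0015 0 .3;0 0 .0025 0 .3;0 0 .0025 0 .3" | grep -E "tcp|force"; python3 drive.py "0 0 .0010 0 .3;0 0 .0015 0 .3;0 0 .002 0 .3;0 0 .002 0 .3"| grep -E "tcp|force"
```

```text
tcp_pos: [0.4556, -0.1486, 0.0276]
force: [-1.0, -0.2, 15.8]
gripper_force: 33.5
tcp_pos: [0.4556, -0.1485, 0.0275]
force: [-3.1, 1.1, 35.4]
gripper_force: 43.2
```

```bash
python3 drive.py "0 0 -.003 0 .3;0 0 -.004 0 .3;0 0 -.004 0 .3;0 0 -.004 0 .42;0 0 -.004 0 .5;0 0 -.004 0 .5;0 0 -.004 0 .5;0 0 -.03 0 .5;0 0 -.07 0 .5;0 0 -.11 0 .5;0 0 -.15 0 .5;.05 0 -.15 0 .5;.1 0 -.15 0 .5;.15 0 -.15 0 .5;.2 0 -.15 0 .5;.25 0 -.15 0 .5;.25 0 -.15 0 .5;.25 0 -.15 0 .5;.25 0 -.15 0 .5"
python3 - <<'E'
from h import *
S=snap('scene');T=snap('top')
plan()
cv2.imwrite('pics/x.png',up(T,(178,220,220,280)))
for n,s in(('T',T),('S',S)):
    # pixels in the case floor region differing from felt
    z=.01; pts=np.array([proj(s,[.4548+i*.042,-.0985+j*.07,z]) for i,j in((-1,-1),(1,-1),(1,1),(-1,1))])
    r0,c0=pts.min(0)[1],pts.min(0)[0]; cr=(int(r0)-2,int(pts.max(0)[1])+3,int(c0)-2,int(pts.max(0)[0])+3)
    im=up(s,cr); m=np.zeros(im.shape[:2],np.uint8); cv2.fillConvexPoly(m,((pts-[cr[2],cr[0]]+.5)*K).astype(int),1)
    v=im.astype(int); print(n,'felt median',np.median(v[m>0],0))
    d=(abs(v-np.median(v[m>0],0)).max(2)>22)&(m>0)
    for c in big(d,3):
        if cv2.contourArea(c)>600: (u,w),rr=cv2.minEnclosingCircle(c); q=cv2.moments(c); print(cv2.contourArea(c)/64,onplane(s,*full((q['m10']/q['m00'],q['m01']/q['m00']),cr),.010).round(4),rr/8)
w=trayax(T);print(tline(T)); [print(d) for d in discs(T)]
E
```

```text
t: 25.35
tcp_pos: [0.4546, 0.1009, 0.1737]
tool_rot: [0.706, 0.708, -0.0, 0.0]
force: [0.0, 0.3, -0.6]
finger_gap: 0.501
gripper_force: 0.0
tcp [0.4548 0.1002 0.1737] closing ang 0.0 j6 -0.02 gap 0.5 gf 0.0 F [0.5 0.5 0.2] t 25.45
T felt median [158. 159. 172.]
24.8828125 [ 0.4547 -0.1491  0.01  ] 2.975212812423706
S felt median [172. 171. 182.]
50.5703125 [ 0.4645 -0.1526  0.01  ] 8.692906379699707
47.6953125 [ 0.4247 -0.1032  0.01  ] 18.047801971435547
41.734375 [ 0.4196 -0.108   0.01  ] 25.536521911621094
(array([ 0.05179956, -0.9986575 ]), array([0.43283126, 0.37583724]), array([0.43846909, 0.26714399]))
```

Disc 1 is on the case floor at (0.455,-0.149). Back to the handle.

```bash
python3 drive.py ".2558 -.0218 0 -.0735 .4;.2558 -.0218 0 -.0735 .4;.2558 -.0218 0 -.0735 .4;.2558 -.0218 0 -.0735 .4;.2558 -.0218 0 -.0735 .4;.2558 -.0218 0 -.0735 .4;.2558 -.0218 0 -.0735 .4;.2558 -.0218 0 -.0735 .4;.2558 -.0218 .04 -.0735 .4;.2558 -.0218 .04 -.0735 .4;.2558 -.0218 .04 -.0735 .4"
cat >> h.py <<'E'
def spots(T):
    """grey areas on the white tray, top view: white body filled, minus bright pixels"""
    cr=(185,220,135,212); im=up(T,cr).astype(int); g=im.min(2); bodyc=big(g>140)[0]
    m=np.zeros(g.shape,np.uint8); cv2.drawContours(m,[bodyc],-1,1,-1)
    d=((g<232)&(cv2.erode(m,np.ones((15,15)))>0)); out=[]
    for c in big(d,5):
        if cv2.contourArea(c)>500:
            q=cv2.moments(c); p=full((q['m10']/q['m00'],q['m01']/q['m00']),cr); out.append((round(cv2.contourArea(c)/64,1),onplane(T,*p,.016).round(4).tolist()))
    return out
E
python3 - <<'E'
from h import *
T=snap('top'); print(tline(T)); print(spots(T)); print(discs(T))
ax=tline(T)[0]; plan((.4332,.3562,.0385,np.arctan2(ax[0],-ax[1])))
E
```

```text
t: 26.55
tcp_pos: [0.4319, 0.3553, 0.1335]
tool_rot: [0.681, 0.733, -0.002, -0.0]
force: [0.7, -0.0, 0.4]
finger_gap: 0.401
gripper_force: 0.0
(array([ 0.07323207, -0.99731493]), array([0.43121916, 0.37574957]), array([0.45038723, 0.11470821]))
[(101.5, [0.4399, 0.1844, 0.016])]
[([0.4425, 0.2017, 0.016], 30.3, [179.8, 203.2])]
row [0.0001 0.0006 0.0959] turn 0.001
tcp [0.4326 0.3561 0.1344] closing ang 0.074 j6 0.42 gap 0.399 gf 0.0 F [0.7 0.8 1.4] t 26.6
```

```bash
python3 drive.py "0 .0006 .05 0 .4;0 .0006 .09 0 .4;0 .0006 .0959 0 .4;0 .0006 .0959 0 .4;0 .0006 .0959 0 .2;0 .0006 .0959 0 .137;0 .0006 .0959 0 .137;0 .0006 .0959 0 .137;0 .0006 .0959 0 .137" 20; python3 drive.py "-.0015 0 -.008 0 .137;-.003 0 -.016 0 .137;-.005 0 -.0235 0 .137;-.007 0 -.031 0 .137;-.0095 0 -.039 0 .137;-.012 0 -.0465 0 .137;-.015 0 -.054 0 .137;-.018 0 -.061 0 .137;-.0215 0 -.0685 0 .137;-.025 0 -.0755 0 .137;-.029 0 -.0825 0 .137;-.033 0 -.0895 0 .137;-.033 0 -.0895 0 .137;-.033 0 -.0895 0 .137;-.033 0 -.0895 0 .137;-.033 0 -.0895 0 .137"; python3 drive.py ".004 0 .007 0 .137;.008 0 .014 0 .137;.0115 0 .021 0 .137;.015 0 .0285 0 .137;.018 0 .0355 0 .137;.021 0 .043 0 .137;.0235 0 .0505 0 .137;.026 0 .0585 0 .137;.028 0 .066 0 .137;.030 0 .0735 0 .137;.0315 0 .0815 0 .137;.033 0 .088 0 .137;.033 0 .089 0 .137;.033 0 .089 0 .137;.033 0 .089 0 .2;.033 0 .089 0 .4;.033 0 .089 0 .4;.033 0 .04 0 .4;.033 0 -.01 0 .4;.033 0 -.04 0 .4"; python3 drive.py "0 0 0 0 .4;0 0 0 0 .4;0 0 0 0 .4;0 0 0 0 .4" | head -2
python3 - <<'E'
from h import *
T=snap('top'); ax,r,n=tline(T); print(ax,r,n,n-ax*.0203); print(spots(T)); print(discs(T))
# dark-ish grey on the tongue
cr=(190,212,185,206); im=up(T,cr); g=im.min(2); print(g[4::8,4::8][5:16])
E
```

```text
t: 27.5
tcp_pos: [0.4339, 0.3582, 0.0403]
tool_rot: [0.68, 0.734, 0.002, 0.001]
force: [-0.2, -1.1, 7.7]
finger_gap: 0.138
gripper_force: 8.1
t: 29.1
tcp_pos: [0.4351, 0.3246, 0.1271]
tool_rot: [0.679, 0.734, -0.0, -0.0]
force: [0.1, 0.9, -1.6]
finger_gap: 0.142
gripper_force: 6.6
t: 31.1
tcp_pos: [0.4338, 0.3582, 0.1701]
tool_rot: [0.68, 0.734, 0.002, 0.001]
force: [0.9, 0.7, -0.5]
finger_gap: 0.4
gripper_force: 0.0
t: 31.5
tcp_pos: [0.4316, 0.3569, 0.1657]
[ 0.0744182  -0.99722712] [0.4305471  0.37408997] [0.44995324 0.11404175] [0.44844255 0.13428546]
[(81.5, [0.4447, 0.1568, 0.016]), (9.3, [0.4443, 0.3333, 0.016])]
[([0.4587, 0.1644, 0.016], 30.8, [188.8, 199.1])]
[[214 198 227 197 131  95  69  50  45  46  48  47  53  59  54  46  39  40
   44  45  50]
 [249 248 248 240 229 211 152  85  54  52  52  52  54  56  55  50  46  46
   49  50  56]
 [251 251 251 249 249 240 221 144  78  76  77  70  74  99  88  67  57  57
   60  59  60]
 [251 249 249 249 250 249 243 179 109 133 144 132 134 209 184 116  77  72
   73  66  61]
 [249 235 225 228 237 246 246 194 149 184 197 193 182 199 224 174 103  85
   84  77  69]
 [234 201 202 210 209 213 235 197 184 205 211 210 203 181 180 140  96  90
   90  84  78]
 [211 197 210 211 205 182 186 173 195 210 212 214 211 187 152 123  99  92
   93  88  83]
 [200 208 213 215 212 199 168 164 197 213 215 215 210 192 183 176 130  98
   95  89  87]
 [204 210 211 214 215 206 166 177 191 204 210 207 200 174 176 180 132  98
   94  92  89]
 [209 208 210 210 207 190 170 200 174 173 181 169 153 159 141 128 104  90
   90  90  89]
 [213 188 199 202 192 174 200 201 146 124 124 114 108 122 108  96  87  84
   87  88  90]]
```

```bash
python3 - <<'E'
from h import *
T=snap('top'); print(onplane(T,195.2,201.4,.016)); plan((.4490,.1375,.12,.0745))
E
python3 drive.py "-.22 0 .03 0 .6;-.22 0 .03 0 .6;-.22 0 .03 0 .6;-.22 0 .03 0 .6;-.22 0 .03 0 .6;-.22 0 .03 0 .6;-.22 0 .03 0 .6;-.22 0 .03 0 .6;-.22 0 .03 0 .6;-.22 0 .03 0 .6"; python3 -c "
from h import *
plan((.4490,.1375,.0312,.0745))"
```

```text
[0.44863097 0.13778994 0.016     ]
row [-0.2201  0.0004  0.0462] turn 0.002
tcp [0.432 0.357 0.166] closing ang 0.076 j6 0.41 gap 0.401 gf 0.0 F [ 0.7 -0.2 -0.7] t 31.6
t: 32.6
tcp_pos: [0.4493, 0.1391, 0.1375]
tool_rot: [0.679, 0.734, 0.0, 0.0]
force: [-0.9, 0.9, -0.4]
finger_gap: 0.6
gripper_force: 0.0
row [-0.0016 -0.0005  0.1063] turn 0.004
tcp [0.4493 0.1391 0.1375] closing ang 0.079 j6 -0.02 gap 0.6 gf 0.0 F [-0.9  0.9 -0.4] t 32.6
```

```bash
python3 drive.py "-.0016 -.0005 .05 .004 .6;-.0016 -.0005 .09 .004 .6;-.0016 -.0005 .104 .004 .6;-.0016 -.0005 .1063 .004 .6;-.0016 -.0005 .1063 .004 .6;-.0016 -.0005 .1063 .004 .3;-.0016 -.0005 .1063 .004 .3;-.0016 -.0005 .1063 .004 .3;-.0016 -.0005 .1063 .004 .3;-.0016 -.0005 .1063 .004 .3" 25; python3 drive.py "0 0 -.01 0 .3;0 0 -.03 0 .3;0 0 -.06 0 .3;0 0 -.09 0 .3;0 0 -.10 0 .3;0 0 -.10 0 .3;0 0 -.10 0 .3;0 0 -.10 0 .3"
python3 - <<'E'
from h import *
plan((.4548,-.0985,.131,.003),(.4548,-.0985,.032,.003))
S=snap('scene'); cv2.imwrite('pics/l2.png',up(S,(160,200,150,232))[:,:,::-1])
E
```

```text
t: 33.6
tcp_pos: [0.4498, 0.1367, 0.0322]
tool_rot: [0.681, 0.732, 0.001, 0.001]
force: [-0.1, 1.7, 7.7]
finger_gap: 0.349
gripper_force: 24.8
t: 34.4
tcp_pos: [0.4482, 0.1363, 0.1301]
tool_rot: [0.681, 0.732, -0.001, -0.001]
force: [-0.2, 0.3, -0.7]
finger_gap: 0.352
gripper_force: 24.8
row [-0.2347 -0.0104 -0.0009] turn 0.069
row [-0.2347 -0.0101  0.0981] turn 0.069
tcp [0.4482 0.1363 0.1301] closing ang 0.072 j6 -0.02 gap 0.352 gf 24.8 F [-0.2  0.3 -0.7] t 34.4
```

```bash
python3 drive.py "-.2347 -.0104 0 .069 .3;-.2347 -.0104 0 .069 .3;-.2347 -.0104 0 .069 .3;-.2347 -.0104 0 .069 .3;-.2347 -.0104 0 .069 .3;-.2347 -.0104 0 .069 .3;-.2347 -.0104 0 .069 .3;-.2347 -.0104 0 .069 .3;-.2347 -.0104 .04 .069 .3;-.2347 -.0104 .075 .069 .3;-.2347 -.0104 .09 .069 .3;-.2347 -.0104 .0985 .069 .3;-.2347 -.0104 .1 .069 .3;-.2347 -.0104 .1 .069 .3;-.2347 -.0104 .1 .069 .3"
```

```text
t: 35.95
tcp_pos: [0.4562, -0.0983, 0.0319]
tool_rot: [0.706, 0.709, 0.0, 0.001]
force: [-0.0, 0.1, -1.2]
finger_gap: 0.35
gripper_force: 24.9
```

```bash
python3 drive.py "0 0 .002 0 .3;0 0 .003 0 .3;0 0 .0032 0 .3;0 0 .0032 0 .3"|grep -E "tcp|force"; python3 drive.py "0 0 0 0 .42;0 0 0 0 .5;0 0 0 0 .5;0 0 0 0 .5;0 0 -.03 0 .5;0 0 -.07 0 .5;0 0 -.11 0 .5;0 0 -.15 0 .5;.05 0 -.15 0 .5;.1 0 -.15 0 .5;.15 0 -.15 0 .5;.2 0 -.15 0 .5;.25 -.01 -.15 0 .5;.3 -.015 -.15 0 .5;.35 -.018 -.15 0 .5;.4 -.02 -.15 0 .5;.453 -.022 -.15 0 .5;.453 -.022 -.15 -.07 .5;.453 -.022 -.15 -.07 .5;.453 -.022 -.15 -.07 .5"; python3 drive.py "0 0 .03 0 .4;0 0 .03 0 .4;0 0 .03 0 .4"|grep -E "tcp"
cat >> h.py <<'E'
def incase(s):
    pts=np.array([proj(s,[.4548+i*.042,-.0985+j*.072,.01]) for i,j in((-1,-1),(1,-1),(1,1),(-1,1))])
    cr=(int(pts.min(0)[1])-2,int(pts.max(0)[1])+3,int(pts.min(0)[0])-2,int(pts.max(0)[0])+3)
    im=up(s,cr).astype(int); m=np.zeros(im.shape[:2],np.uint8); cv2.fillConvexPoly(m,((pts-[cr[2],cr[0]]+.5)*K).astype(int),1)
    d=(abs(im-np.median(im[m>0],0)).max(2)>20)&(m>0)
    for c in big(d,5):
        if cv2.contourArea(c)>400: q=cv2.moments(c); print('case:',round(cv2.contourArea(c)/64,1),onplane(s,*full((q['m10']/q['m00'],q['m01']/q['m00']),cr),.010).round(4))
E
python3 - <<'E'
from h import *
T=snap('top'); incase(T); ax,r,n=tline(T); print(ax,r,n); print(spots(T)); print(discs(T))
plan((.4332,.3562,.0385,np.arctan2(ax[0],-ax[1])))
E
```

```text
tcp_pos: [0.4557, -0.0985, 0.0281]
force: [-0.4, 0.2, -0.4]
gripper_force: 24.9
t: 38.35
tcp_pos: [0.4314, 0.354, 0.1775]
tool_rot: [0.681, 0.732, -0.001, -0.0]
force: [0.5, -0.3, -0.8]
finger_gap: 0.501
gripper_force: 0.0
tcp_pos: [0.4319, 0.3531, 0.1477]
case: 26.1 [ 0.4551 -0.0984  0.01  ]
case: 25.5 [ 0.4547 -0.1491  0.01  ]
[ 0.07445688 -0.99722423] [0.43054598 0.3740898 ] [0.44996856 0.113957  ]
[(52.0, [0.4426, 0.1675, 0.016]), (9.5, [0.4442, 0.3332, 0.016])]
[([0.4587, 0.1644, 0.016], 30.8, [188.8, 199.1])]
row [0.0025 0.0009 0.1098] turn -0.003
tcp [0.4325 0.3536 0.1483] closing ang 0.071 j6 0.41 gap 0.399 gf 0.0 F [ 0.1  0.9 -0.2] t 38.7
```

Discs 1 and 2 are on the floor, 50 mm apart. One is left in the tray, so I'll tip again.

```bash
python3 drive.py ".0013 .0009 .05 0 .4;.0013 .0009 .09 0 .4;.0013 .0009 .1098 0 .4;.0013 .0009 .1098 0 .4;.0013 .0009 .1098 0 .2;.0013 .0009 .1098 0 .137;.0013 .0009 .1098 0 .137;.0013 .0009 .1098 0 .137;.0013 .0009 .1098 0 .137" 20; python3 drive.py "-.0015 0 -.008 0 .137;-.003 0 -.016 0 .137;-.005 0 -.0235 0 .137;-.007 0 -.031 0 .137;-.0095 0 -.039 0 .137;-.012 0 -.0465 0 .137;-.015 0 -.054 0 .137;-.018 0 -.061 0 .137;-.0215 0 -.0685 0 .137;-.025 0 -.0755 0 .137;-.029 0 -.0825 0 .137;-.033 0 -.0895 0 .137;-.033 0 -.0895 0 .137;-.033 0 -.0895 0 .137;-.033 0 -.0895 0 .137;-.033 0 -.0895 0 .137"|grep -E "tcp|force"; python3 drive.py ".004 0 .007 0 .137;.008 0 .014 0 .137;.0115 0 .021 0 .137;.015 0 .0285 0 .137;.018 0 .0355 0 .137;.021 0 .043 0 .137;.0235 0 .0505 0 .137;.026 0 .0585 0 .137;.028 0 .066 0 .137;.030 0 .0735 0 .137;.0315 0 .0815 0 .137;.033 0 .088 0 .137;.033 0 .089 0 .137;.033 0 .089 0 .137;.033 0 .089 0 .2;.033 0 .089 0 .4;.033 0 .089 0 .4;.033 0 .04 0 .4;.033 0 -.01 0 .4;.033 0 -.04 0 .4"|grep tcp; python3 drive.py "0 0 0 0 .4;0 0 0 0 .4;0 0 0 0 .4;0 0 0 0 .4" | head -2
python3 - <<'E'
from h import *
T=snap('top'); incase(T); ax,r,n=tline(T); print(ax,r,n,n-ax*.0203); print(spots(T))
cr=(190,212,185,206); im=up(T,cr); g=im.min(2); print(g[4::8,4::8][6:15])
c=n-ax*.0175
plan((c[0],c[1],.12,np.arctan2(ax[0],-ax[1])))
E
```

```text
t: 39.6
tcp_pos: [0.4338, 0.3563, 0.0398]
tool_rot: [0.681, 0.733, 0.001, 0.001]
force: [-0.5, -1.1, 7.2]
finger_gap: 0.141
gripper_force: 8.2
tcp_pos: [0.4352, 0.3231, 0.1274]
force: [-1.2, 2.3, -0.5]
gripper_force: 6.7
tcp_pos: [0.4341, 0.3566, 0.1703]
t: 43.6
tcp_pos: [0.4319, 0.3553, 0.1659]
case: 26.1 [ 0.4551 -0.0984  0.01  ]
case: 25.4 [ 0.4547 -0.149   0.01  ]
[ 0.0701421  -0.99753701] [0.43098478 0.37213726] [0.44925242 0.11234118] [0.44782853 0.13259118]
[(34.8, [0.448, 0.1356, 0.016])]
[[250 249 249 239 229 216 163  94  56  53  52  52  54  56  54  49  47  46
   49  50  56]
 [251 251 251 249 249 248 235 161  82  68  74  74  72  86  75  66  59  58
   60  59  59]
 [251 251 251 251 251 251 246 197 118 110 134 132 125 163 141 114  88  73
   73  67  62]
 [251 251 251 251 251 251 249 218 169 183 195 195 188 175 193 165 110  86
   84  76  70]
 [251 251 251 251 251 251 249 217 193 209 214 213 207 179 174 167 121  91
   91  85  78]
 [251 251 247 249 251 251 248 213 196 211 214 216 213 197 168 176 134  98
   92  88  83]
 [251 251 249 250 251 251 249 220 199 209 212 213 212 196 178 207 158 102
   94  90  87]
 [251 251 251 251 251 251 249 226 186 197 208 208 203 183 201 203 144  99
   95  92  89]
 [251 251 251 251 251 251 249 234 175 170 183 182 170 152 167 159 116  91
   89  90  88]]
row [-0.2261 -0.0005  0.0463] turn 0.003
tcp [0.4321 0.3554 0.1661] closing ang 0.073 j6 0.42 gap 0.401 gf 0.0 F [0.3 0.1 0.3] t 43.65
```

```bash
python3 drive.py "-.22 0 .03 0 .6;-.22 0 .03 0 .6;-.22 0 .03 0 .6;-.22 0 .03 0 .6;-.22 0 .03 0 .6;-.22 0 .03 0 .6;-.22 0 .03 0 .6;-.22 0 .03 0 .6;-.22 0 .03 0 .6;-.22 0 .03 0 .6"|head -2; python3 -c "
from h import *
plan((.4483,.136,.0312,.0715))"
```

```text
t: 44.65
tcp_pos: [0.4489, 0.1375, 0.1377]
row [-0.0015 -0.0008  0.1065] turn 0.004
tcp [0.4489 0.1375 0.1377] closing ang 0.076 j6 -0.02 gap 0.599 gf 0.0 F [ 0.5  0.2 -0.6] t 44.65
```

```bash
python3 drive.py "-.0015 -.0008 .05 .004 .6;-.0015 -.0008 .09 .004 .6;-.0015 -.0008 .104 .004 .6;-.0015 -.0008 .1065 .004 .6;-.0015 -.0008 .1065 .004 .6;-.0015 -.0008 .1065 .004 .3;-.0015 -.0008 .1065 .004 .3;-.0015 -.0008 .1065 .004 .3;-.0015 -.0008 .1065 .004 .3;-.0015 -.0008 .1065 .004 .3" 25; python3 drive.py "0 0 -.01 0 .3;0 0 -.03 0 .3;0 0 -.06 0 .3;0 0 -.09 0 .3;0 0 -.10 0 .3;0 0 -.10 0 .3;0 0 -.10 0 .3;0 0 -.10 0 .3"|tail -2
python3 - <<'E'
from h import *
T=snap('top');incase(T)
plan((.4548,-.0485,.131,.003),(.4548,-.0485,.032,.003))
E
```

```text
t: 45.65
tcp_pos: [0.4492, 0.1351, 0.0322]
tool_rot: [0.682, 0.731, 0.001, 0.001]
force: [-0.5, 1.3, 7.1]
finger_gap: 0.352
gripper_force: 24.7
finger_gap: 0.348
gripper_force: 24.8
case: 26.5 [ 0.4551 -0.0984  0.01  ]
case: 25.9 [ 0.4547 -0.149   0.01  ]
row [-0.1834 -0.0054 -0.001 ] turn 0.066
row [-0.1834 -0.0052  0.098 ] turn 0.066
tcp [0.4475 0.1348 0.13  ] closing ang 0.069 j6 -0.02 gap 0.351 gf 24.8 F [-0.   0.7 -0. ] t 46.5
```

```bash
python3 drive.py "-.1834 -.0060 0 .066 .3;-.1834 -.0060 0 .066 .3;-.1834 -.0060 0 .066 .3;-.1834 -.0060 0 .066 .3;-.1834 -.0060 0 .066 .3;-.1834 -.0060 0 .066 .3;-.1834 -.0060 0 .066 .3;-.1834 -.0060 .04 .066 .3;-.1834 -.0060 .075 .066 .3;-.1834 -.0060 .09 .066 .3;-.1834 -.0060 .0985 .066 .3;-.1834 -.0060 .1 .066 .3;-.1834 -.0060 .1 .066 .3;-.1834 -.0060 .1 .066 .3"|grep -E "tcp|force"; python3 drive.py "0 0 .002 0 .3;0 0 .003 0 .3;0 0 .0032 0 .3;0 0 .0032 0 .3"|grep -E "tcp|force"
```

```text
tcp_pos: [0.4556, -0.0482, 0.0319]
force: [0.3, 0.7, 0.3]
gripper_force: 24.9
tcp_pos: [0.4552, -0.0486, 0.0281]
force: [-0.4, 0.3, -0.5]
gripper_force: 24.9
```

```bash
python3 drive.py "0 0 0 0 .42;0 0 0 0 .5;0 0 0 0 .5;0 0 0 0 .5;0 0 -.03 0 .5;0 0 -.07 0 .5;0 0 -.11 0 .5;0 0 -.16 0 .5;0 0 -.17 0 .5"|grep -E "tcp|gap"; python3 drive.py "-.05 0 0 0 .4;-.1 0 0 0 .4;-.15 0 0 0 .4;-.2 0 0 0 .4;-.25 0 0 0 .4;-.31 0 0 0 .4;-.45 0 0 0 .4;-.45 0 0 0 .4;-.45 0 0 0 .4;-.45 0 0 0 .4;-.45 0 0 0 .4;-.45 0 0 0 .4"|grep tcp
cat >> h.py <<'E'
def lidpose(T,cr=(178,235,265,345),zt=.009):
    g=up(T,cr).min(2); c=big(g>140)[0]; r=cv2.minAreaRect(c);W=np.array([onplane(T,*p,zt) for p in full(cv2.boxPoints(r),cr)])
    m=np.zeros(g.shape,np.uint8); cv2.fillConvexPoly(m,cv2.boxPoints(r).astype(int),1)
    l=big((g<90)&(cv2.erode(m,np.ones((9,9)))>0)); l=onplane(T,*full(cv2.minAreaRect(l[0])[0],cr),zt+.02) if len(l) else None
    return W.round(4).tolist(),W.mean(0).round(4),l
E
python3 - <<'E'
from h import *
T=snap('top');incase(T); print(lidpose(T)); print(spots(T)); plan(); save(T,'chk')
E
```

```text
tcp_pos: [0.4576, -0.0492, 0.2025]
finger_gap: 0.498
tcp_pos: [0.4562, -0.4966, 0.1966]
case: 214.9 [ 0.4397 -0.1398  0.01  ]
case: 27.6 [ 0.4551 -0.0984  0.01  ]
case: 26.5 [ 0.4547 -0.0477  0.01  ]
([[0.5048, -0.2946, 0.009], [0.5065, -0.3875, 0.009], [0.3992, -0.3873, 0.009], [0.3976, -0.2951, 0.009]], array([ 0.4521, -0.3411,  0.009 ]), array([ 0.43521571, -0.30558154,  0.029     ]))
[]
tcp [ 0.4565 -0.4963  0.1971] closing ang 0.005 j6 -1.0 gap 0.4 gf 0.0 F [ 0.   0.6 -0.4] t 50.45
```

```bash
python3 drive.py "-.086 -.22 -.05 0 .4;-.086 -.22 -.05 0 .4;-.086 -.22 -.05 0 .4;-.086 -.22 -.05 0 .4;-.086 -.22 -.05 0 .4;-.086 -.22 -.05 0 .4;-.086 -.22 -.05 0 .4;-.086 -.22 -.05 0 .4"|grep tcp
python3 - <<'E'
from h import *
T=snap('top');incase(T); print(lidpose(T)); print(spots(T),tline(T)); plan((.448,-.375,.16,.003),(.448,-.375,.037,.003)); a=up(T,(175,225,130,330)); cv2.imwrite('pics/chk.png',cv2.resize(a,None,fx=.5,fy=.5)[:,:,::-1])
E
```

```text
tcp_pos: [0.2384, -0.5836, 0.2477]
case: 26.1 [ 0.4551 -0.0984  0.01  ]
case: 25.4 [ 0.4547 -0.1491  0.01  ]
case: 25.0 [ 0.4546 -0.0477  0.01  ]
([[0.5052, -0.2115, 0.009], [0.5051, -0.3897, 0.009], [0.3923, -0.3874, 0.009], [0.3925, -0.2106, 0.009]], array([ 0.4488, -0.2998,  0.009 ]), array([ 0.44818475, -0.36841325,  0.029     ]))
[] (array([ 0.07027249, -0.99752783]), array([0.43095324, 0.37216652]), array([0.44926561, 0.11221983]))
row [0.2073 0.2106 0.0879] turn 0.003
row [0.2071 0.2106 0.2109] turn 0.003
tcp [ 0.2386 -0.5836  0.2475] closing ang 0.006 j6 -1.37 gap 0.403 gf 0.0 F [0.2 0.2 0. ] t 51.3
```

View pics/chk.png

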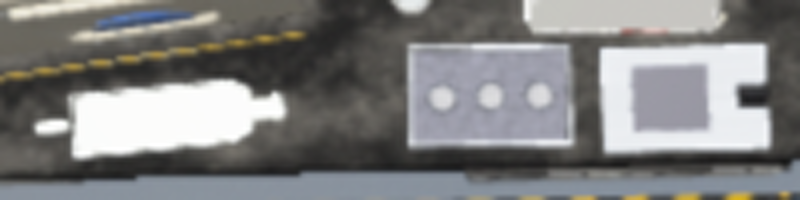

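The picture shows three discs in a row on the case floor at (442,97), (490,96) and (540,95), with the tray empty and level and the lid flat at right. Next I'll measure the case rim and fetch the lid.

```bash
python3 - <<'E'
from h import *
T=snap('top'); cr=(178,222,226,278); im=up(T,cr); g=im.min(2)
c=big(g>130)[0]; r=cv2.minAreaRect(c); W=np.array([onplane(T,*p,.026) for p in full(cv2.boxPoints(r),cr)]); print('case',W.round(4).tolist(),W.mean(0))
E
python3 drive.py ".2073 .2106 .0879 .003 .4;.2073 .2106 .0879 .003 .4;.2073 .2106 .0879 .003 .4;.2073 .2106 .0879 .003 .4;.2073 .2106 .0879 .003 .4;.2073 .2106 .0879 .003 .4;.2073 .2106 .0879 .003 .4;.2073 .2106 .0879 .003 .4;.2073 .2106 .0879 .003 .4;.2073 .2106 .0879 .003 .4;.2073 .2106 .0879 .003 .4"|grep tcp; python3 -c "
from h import *
plan((.4485,-.3685,.037,.002))"
```

```text
case [[0.5114, -0.0132, 0.026], [0.5072, -0.1867, 0.026], [0.3989, -0.1835, 0.026], [0.403, -0.0113, 0.026]] [ 0.45511665 -0.09867919  0.026     ]
tcp_pos: [0.4461, -0.3787, 0.1605]
row [0.0103 0.0023 0.1235] turn -0.004
tcp [ 0.4461 -0.3787  0.1605] closing ang -0.002 j6 -0.89 gap 0.401 gf 0.0 F [-0.8 -0.5  0.5] t 52.45
```

```bash
cat >> h.py <<'E'
def edges(s,X0,Y0,hx,hy,z):
    """line fits of long (+-x) and short (+-y) outline edges of a light box near X0,Y0: subpixel crossings along world scan lines"""
    g=s['pixels'].min(2).astype(np.float32); out={}
    def samp(P):
        uv=np.array([proj(s,p) for p in P],np.float32); return cv2.remap(g,uv[None,:,0].copy(),uv[None,:,1].copy(),cv2.INTER_LINEAR)[0]
    o=np.arange(-.012,.0121,.0005)
    for name,ax,sg in(('+x',0,1),('-x',0,-1),('+y',1,1),('-y',1,-1)):
        pts=[]
        for t in np.linspace(-.8,.8,61):
            P=np.array([[X0+sg*hx+sg*k if ax==0 else X0+t*hx, Y0+t*hy if ax==0 else Y0+sg*hy+sg*k, z] for k in o])
            v=samp(P); d=-np.diff(v); d[d<0]=0
            if v.max()-v.min()>60: pts.append((P[0,1-ax],np.average((P[1:,ax]+P[:-1,ax])/2,weights=d**2)))
        if len(pts)>10: 
            pts=np.array(pts); k=np.polyfit(*pts.T,1); res=np.polyval(k,pts[:,0])-pts[:,1]; q=abs(res)<2*res.std()+1e-6; k=np.polyfit(*pts[q].T,1)
            out[name]=(round(k[0],4),round(float(np.polyval(k,Y0 if ax==0 else X0)),4),len(pts),round(float(res.std()),4))
    return out
E
python3 - <<'E'
from h import *
T=snap('top');S=snap('scene')
print('case T',edges(T,.455,-.0985,.052,.084,.026)); print('lid T',edges(T,.4488,-.2995,.054,.086,.009))
print('case S',edges(S,.455,-.0985,.052,.084,.026)); print('lid S',edges(S,.4488,-.2995,.054,.086,.009))
E
```

```text
case T {'+x': (np.float64(0.0391), 0.5074, 27, 0.0006), '+y': (np.float64(-0.0094), -0.0128, 47, 0.0001)}
lid T {'+x': (np.float64(-0.0162), 0.5032, 58, 0.0004), '+y': (np.float64(0.24), -0.2197, 34, 0.0022), '-y': (np.float64(-0.235), -0.3765, 14, 0.0005)}
case S {'+x': (np.float64(0.0052), 0.5123, 51, 0.0006), '-x': (np.float64(-0.0028), 0.4025, 27, 0.001), '+y': (np.float64(-0.0099), -0.0087, 61, 0.001), '-y': (np.float64(-0.0478), -0.1826, 40, 0.0008)}
lid S {'+x': (np.float64(-0.0029), 0.5066, 61, 0.0003), '-x': (np.float64(-0.0053), 0.394, 61, 0.0001), '+y': (np.float64(0.008), -0.2113, 61, 0.0005), '-y': (np.float64(0.0011), -0.3879, 61, 0.0009)}
```

Run:
```python
from h import *
T=snap('top')
def fake(fn,k,r0,c0):
    im=cv2.imread('pics/'+fn)[:,:,::-1]; s=dict(T); s['pixels']=np.ascontiguousarray(im); s['f']=T['f']*k
    s['cx']=(T['cx']-c0+.5)*k-.5; s['cy']=(T['cy']-r0+.5)*k-.5; return s
for fn,k,r,c in(('chk.png',4,175,130),('t5.png',4,160,125)):
    F=fake(fn,k,r,c); print(fn); 
    for n,a in(('case',(.455,-.0985,.052,.084,.026)),('lid',(.4488,-.2995,.054,.086,.009))): 
        e=edges(F,*a); print(n,{q:[float(x) for x in v] for q,v in e.items()}, 'centre',(e['+x'][1]+e['-x'][1])/2,(e['+y'][1]+e['-y'][1])/2)
F=fake('c0.png',5,160,125); e=edges(F,.455,-.0985,.054,.086,.03); print('seated',{q:[float(x) for x in v] for q,v in e.items()},'centre',(e['+x'][1]+e['-x'][1])/2,(e['+y'][1]+e['-y'][1])/2)
```

```text
chk.png
case {'+x': [0.0223, 0.5085, 61.0, 0.0002], '-x': [0.025, 0.4019, 61.0, 0.0003], '+y': [-0.0113, -0.0126, 61.0, 0.0001], '-y': [0.0188, -0.1831, 61.0, 0.0006]} centre 0.45519999999999994 -0.09785
lid {'+x': [-0.0153, 0.5032, 61.0, 0.0005], '-x': [0.0029, 0.3932, 61.0, 0.0006], '+y': [0.0238, -0.2126, 61.0, 0.0004], '-y': [0.0202, -0.3865, 46.0, 0.0008]} centre 0.4482 -0.29955
t5.png
case {'+x': [0.0224, 0.5085, 61.0, 0.0002], '-x': [0.0239, 0.4019, 61.0, 0.0003], '+y': [-0.0111, -0.0126, 61.0, 0.0001], '-y': [0.0161, -0.1831, 61.0, 0.0007]} centre 0.45519999999999994 -0.09785
lid {'+x': [-0.015, 0.5031, 61.0, 0.0004], '-x': [0.0028, 0.3932, 61.0, 0.0006], '+y': [0.0243, -0.2127, 61.0, 0.0004], '-y': [0.085, -0.3882, 46.0, 0.0014]} centre 0.44815 -0.30045
seated {'+x': [0.0003, 0.5092, 61.0, 0.0003], '-x': [-0.002, 0.3997, 61.0, 0.0003], '+y': [-0.0186, -0.0099, 61.0, 0.0001], '-y': [-0.0334, -0.1843, 44.0, 0.0003]} centre 0.45445 -0.09709999999999999
```

```bash
python3 drive.py ".0103 .0023 .05 -.004 .4;.0103 .0023 .09 -.004 .4;.0103 .0023 .115 -.004 .4;.0103 .0023 .1235 -.004 .4;.0103 .0023 .1235 -.004 .4;.0103 .0023 .1235 -.004 .2;.0103 .0023 .1235 -.004 0;.0103 .0023 .1235 -.004 0;.0103 .0023 .1235 -.004 0;.0103 .0023 .1235 -.004 0;.0103 .0023 .1235 -.004 0;.0103 .0023 .1235 -.004 0" 40; python3 drive.py "0 0 -.005 0 0;0 0 -.02 0 0;0 0 -.04 0 0;0 0 -.06 0 0;0 0 -.06 0 0;0 0 -.06 0 0" 40
python3 - <<'E'
from h import *
S=snap('scene')
print({q:[float(x) for x in v] for q,v in edges(S,.4488,-.2995,.054,.086,.009+.06).items()})
P=cloud(S).reshape(-1,3)
for y in(-.23,-.27,-.33): m=(abs(P[:,0]-.41)<.015)&(abs(P[:,1]-y)<.012); print(y,np.median(P[m,2]))
plan((.4541,-.1680,.0980,-.013))
E
```

```text
t: 53.8
tcp_pos: [0.45, -0.368, 0.0382]
tool_rot: [0.705, 0.709, -0.0, 0.002]
force: [-0.4, -0.5, 6.3]
finger_gap: 0.131
gripper_force: 41.3
t: 54.4
tcp_pos: [0.4492, -0.3668, 0.0971]
tool_rot: [0.705, 0.709, -0.0, 0.0]
force: [-0.8, 0.0, -1.2]
finger_gap: 0.13
gripper_force: 40.2Traceback (most recent call last):
  File "<stdin>", line 3, in <module>
  File "h.py", line 92, in edges
    if v.max()-v.min()>60: pts.append((P[0,1-ax],np.average((P[1:,ax]+P[:-1,ax])/2,weights=d**2)))
                                                 ~~~~~~~~~~^^^^^^^^^^^^^^^^^^^^^^^^^^^^^^^^^^^^^
    raise ZeroDivisionError(
        "Weights sum to zero, can't be normalized")
ZeroDivisionError: Weights sum to zero, can't be normalized
```

Run:
```python
from h import *
S=snap('scene');T=snap('top')
for s in(S,T):
    P=cloud(s).reshape(-1,3)
    for y in(-.23,-.27,-.31): m=(abs(P[:,0]-.41)<.012)&(abs(P[:,1]-y)<.012)&(P[:,2]>.03)&(P[:,2]<.13); print(y,m.sum(),np.median(P[m,2]) if m.any() else None)
plan((.4541,-.1663,.0980,-.013))
```

```text
-0.23 44 0.06848280957346806
-0.27 47 0.06872991730015443
-0.31 47 0.06877595117752573
-0.23 3 0.07036533939432159
-0.27 0 None
-0.31 0 None
row [ 0.1999  0.0064 -0.0021] turn 0.018
tcp [ 0.4486 -0.3662  0.0956] closing ang 0.005 j6 -0.88 gap 0.129 gf 40.2 F [ 0.1 -0.1 -1.9] t 54.55
```

```bash
python3 drive.py ".04 .0013 0 .018 0;.08 .0026 0 .018 0;.12 .004 0 .018 0;.16 .005 0 .018 0;.19 .006 0 .018 0;.1999 .0064 0 .018 0;.1999 .0064 0 .018 0;.1999 .0064 0 .018 0;.1999 .0064 .010 .018 0;.1999 .0064 .020 .018 0;.1999 .0064 .025 .018 0;.1999 .0064 .025 .018 0;.1999 .0064 .025 .018 0;.1999 .0064 .025 .018 0" 40
python3 - <<'E'
from h import *
plan((.4541,-.1663,.0585,-.013))
S=snap('scene');P=cloud(S).reshape(-1,3)
for y in(-.03,-.07,-.11): m=(abs(P[:,0]-.42)<.012)&(abs(P[:,1]-y)<.012)&(P[:,2]>.03)&(P[:,2]<.13); print(y,m.sum(),np.median(P[m,2]))
E
```

```text
t: 55.95
tcp_pos: [0.4547, -0.1671, 0.0716]
tool_rot: [0.712, 0.702, 0.0, 0.0]
force: [0.2, 0.2, -0.9]
finger_gap: 0.132
gripper_force: 40.1
row [ 0.0008 -0.0007  0.0131] turn -0.001
tcp [ 0.4547 -0.1671  0.0716] closing ang -0.014 j6 -0.57 gap 0.132 gf 40.1 F [ 0.2  0.2 -0.9] t 55.95
-0.03 33 0.044220660080190675
-0.07 39 0.04385550009551747
-0.11 32 0.04513816061320185
```

```bash
python3 drive.py ".0008 -.0004 .003 0 0;.0008 -.0004 .006 0 0;.0008 -.0004 .008 0 0;.0008 -.0004 .009 0 0;.0008 -.0004 .009 0 0" | grep -E "tcp|^force"; python3 drive.py "0 0 .001 0 0;0 0 .002 0 0;0 0 .003 0 0;0 0 .0035 0 0;0 0 .0035 0 0" | grep -E "tcp|^force"
```

```text
tcp_pos: [0.4542, -0.1661, 0.0623]
force: [-0.4, 1.3, -0.7]
tcp_pos: [0.4543, -0.1661, 0.0592]
force: [0.5, 0.9, 1.0]
```

It went in without resistance to the seated height. I'll release and check.

```bash
python3 drive.py "0 0 .0005 0 .139;0 0 .0005 0 .15;0 0 .0005 0 .25;0 0 .0005 0 .4;0 0 .0005 0 .4;0 0 -.03 0 .4;0 0 -.08 0 .4;0 0 -.13 0 .4;0 0 -.15 0 .4;-.05 -.03 -.15 0 .4;-.1 -.06 -.15 0 .4;-.15 -.1 -.17 0 .4;-.2 -.13 -.17 0 .4;-.25 -.16 -.17 0 .4;-.3 -.18 -.17 0 .4;-.35 -.2 -.17 0 .4;-.4 -.21 -.17 0 .4;-.41 -.21 -.17 0 .4;-.41 -.21 -.17 0 .4;-.41 -.21 -.17 0 .4"
python3 - <<'E'
from h import *
T=snap('top');S=snap('scene')
print(lidpose(T,(178,220,226,280),.03)); e=edges(T,.455,-.0985,.054,.086,.03); print({q:[float(x) for x in v] for q,v in e.items()},(e['+x'][1]+e['-x'][1])/2,(e['+y'][1]+e['-y'][1])/2)
for s in(T,S):
    P=cloud(s).reshape(-1,3)
    print([round(float(np.median(P[m,2])),4) for x in(.415,.455,.495) for y in(-.03,-.08,-.13) for m in [(abs(P[:,0]-x)<.01)&(abs(P[:,1]-y)<.015)&(P[:,2]>.0)&(P[:,2]<.08)]])
print(tline(T))
E
```

```text
t: 59.0
tcp_pos: [0.2373, -0.5758, 0.2284]
tool_rot: [0.713, 0.701, -0.0, 0.0]
force: [-0.6, 0.9, 1.3]
finger_gap: 0.401
gripper_force: 0.0
([[0.511, -0.0101, 0.03], [0.5088, -0.1864, 0.03], [0.3973, -0.1844, 0.03], [0.3995, -0.0095, 0.03]], array([ 0.4541, -0.0976,  0.03  ]), array([ 0.45118253, -0.16821095,  0.05      ]))
{'+x': [0.0122, 0.5084, 61.0, 0.0003], '-x': [0.0073, 0.3987, 61.0, 0.0003], '+y': [0.0016, -0.0114, 61.0, 0.0004], '-y': [-0.0274, -0.1841, 45.0, 0.0003]} 0.45355 -0.09775
[0.0293, 0.0297, 0.0292, 0.0301, 0.0316, 0.0282, 0.0301, 0.0301, 0.0311]
[0.031, 0.0319, 0.031, 0.0318, 0.0324, 0.0316, 0.0308, 0.0323, 0.0316]
(array([ 0.07041282, -0.99751794]), array([0.43093634, 0.3721653 ]), array([0.44928525, 0.11222161]))
```

```bash
python3 -c "
from station import manip
print(manip.sign_off())"
```

```text
the job is handed in; nothing more can be done
None
```

The job is handed in at about 59 s, with no verdict returned: all three discs went flat on the case floor about 50 mm apart, the lid measures level and seated with its lug at the -y end, the tray is empty and standing level, and I never went near the bystanders.

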